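# Hang the guard gate on the engine test stand

### The job

Lift the guard gate out of its wooden rack and hang it, standing well open, on the engine stand's two hinge pins: keep it upright and ease both knuckles fully down over both pins by feel, never forcing or dropping it. Then swing it gently shut against the stop, under the keeper, and let go, leaving everything else on the bench where it is.

Things in the scene. Friction and masses are not known exactly. Their poses are not given: they have to be found in the camera images.
- stand: Fixed engine test stand: 300 x 260 x 12 mm base plate with a small aluminium engine. Origin: nominal hinge axis at bench level, z up. The shut gate lies along the stand's -x from there; engine on the +y side (all of it at y above 50 mm, its part taller than 125 mm above y = 95 mm, top 183 mm); the gate opens on the -y side.
- pins_nominal (a point): Nominal foot of the lower hinge pin: bracket top, 44 mm above the bench. Upright steel pins, 8 mm thick, 19 mm long, the last 4 mm tapering to a flat 5 mm tip, stand on two brackets on one common axis. Their post is clamped at one end or the other of its slots: the real axis is off this point by 5 to 6.5 mm to stand +x or -x, and up to 2.5 mm along y, not reported. Find it by touch or sight.
- upper_bracket (a point): Nominal foot of the upper pin, 118 mm above the bench, with the same unreported offset. Brackets are 10 mm thick, 9 mm radius round the axis, and run +x to the post's column (39 to 57 mm from the axis, top at 125 mm). The gate's lower knuckle must pass under the upper bracket: bring the gate in sideways, 20 to 35 mm above its seated height, until its axis is over the pins, then lower.
- keeper (a point): Keeper at the free end of the shut gate: a column 50 mm wide whose face, at stand y = +7.5 mm, stops the gate, and a cap hanging over the gate's end (underside 164 mm above the bench, stand x -197 to -147 mm, y -20 to +26 mm). This point: on the stop face, under the cap. The gate cannot be lowered onto its pins when shut, for the cap is in the way.
- gate_grip (a point): Centre of the loose gate's grip block, to be grasped: black plastic tab on the top rail, 44 mm along the gate, 12 mm thick, 45 mm tall; point is 22 mm under its top, 23 mm over the rail, 143 mm over the gate's bottom edge. Axes: z up, x along the gate to the hinge, y through it. Hinge axis 52 mm to +x, free end 118 mm to -x. 175 mm above the bench when seated.
- gate: The loose guard gate: aluminium frame, dark infill, 12 mm thick, rails 120 mm tall, about 0.45 kg (0.3 to 0.6). Origin on its hinge axis at its bottom edge; axes as the grip's. Shut: its yaw equals the stand's. Open: turned counter-clockwise from that, seen from above (1.57 rad = square open). On the pins it turns freely. Its poses are not given while it is held.
- gate_low_knuckle (a point): Centre of the underside of the gate's lower knuckle, on the gate's hinge axis, 131 mm below and 52 mm to +x of the grip point. Each knuckle is a steel ring, 22 mm outside, 10.4 mm bore, 18 mm tall. Seated, its underside rests on the lower bracket, 44 mm above the bench.
- gate_up_knuckle (a point): Centre of the underside of the gate's upper knuckle, 74 mm above the lower one on the same axis; seated it rests on the upper bracket, 118 mm above the bench.
- rack: Fixed wooden rack 110 x 90 x 43 mm; origin under its centre. A 16 mm wide slot along its x, floor 14 mm above the bench, holds the gate's bottom rail 29 mm deep; lift the gate straight up at least 35 mm to clear it. The gate's x is along the rack's x.
- wrench: Loose steel wrench, 150 mm, lying; bystander.
- socket: Loose steel socket, 24 mm across, 26 mm tall; bystander.
- bearing: Loose ball bearing, 40 mm across, 12 mm tall; bystander.
- piston: Loose aluminium piston, 56 mm across, 48 mm tall; bystander.
- oil_can: Loose grey oil bottle, 64 mm across, 160 mm tall; bystander.
- screwdriver: Loose screwdriver, 180 mm, lying; bystander.
Mind the look-alikes: they are no part of the job. What is meant by the gate is not pink, and is the larger of those in its own colour.

How it is judged:
By the outcome, as a careful person would: the job done as asked, in the order asked, and still so for the second after the job is handed in, with the robot touching nothing.
It also fails if it takes over 58 s, if anything falls off the work surface, if the arm or the gripper's body presses on something with over 40 N, if the wrist force passes 120 N, or if a joint passes its speed limit or range.

### The arm

A 6-joint arm with a two-finger parallel gripper is mounted at the origin on the work surface. World frame = base frame: x ahead of the robot, y to its left, z up, the work surface at z = 0. Lengths are in m, angles in rad, forces in N, time in s.
With the tool pointing down it reaches from about 0.35 to 0.775 m from the base axis. Payload 5.5 kg.
Tool frame: the origin (TCP) lies at the very end of the fingers, on their centre line; the grasp point (between the pads) lies 19 mm behind it (arm.hold_point_z is the distance from the TCP to the grasp point, in m); z points along the fingers, y is the direction in which the jaws open and shut (so a half turn about z gives the same grasp; the last joint's range is limited). The gripper opens to 85 mm and grips with 20 to 120 N. Pads are 22 mm wide; open, the fingers measure 114 mm over their backs; the gripper's body (76 mm by 85 mm) begins 54 mm behind the grasp point. The pads swing forward as they close: fully open they stand 13 mm farther back than shut.
Start: joints at [0.981, 0.313, 0.046, 1.304, 0, 1.431], TCP at [0.25, 0.518, 0.2] pointing down, gripper open.
Joint ranges: [-2.76, 2.76], [-0.86, 1.69], [-1.03, 1.26], [-2.2, 2.34], [-1.47, 1.5], [-3.14, 3.14]. Speed limits (rad/s): [2.57, 2.57, 3.14, 3.14, 3.14, 3.14].

### API

Orientations are given as a unit quaternion [x, y, z, w].
In Python, from bench import arm gives the robot as it stands.
- The arm moves only by the tool send_rows, never from a script. Its argument "moves" is a list that holds one entry, the list of rows, each a list of 5 numbers: the opening in per cent of the stroke, from 0 (shut) to 100 (fully open), then the shift along the tool's x, y, z in mm, then the turn about the tool's z in rad. In form: [[[jaw, dx, dy, dz, roll], ...]]. A call has 1 to 10 rows; each row shifts and turns the commanded pose from where the row before left it, along the tool's axes as they then stand; what a row does not reach is not made up. A row lasts 1/12 s, in which the tool goes at most 41.7 mm and 7.16 degrees, less where a joint would pass 70% of its speed; a pose out of reach is approached as far as the arm can. A call with a gripper value outside its range is refused whole. The fingers move at their own pace and stop on an object; "squeeze" is the grip in N (left out, the last holds). Time passes only in rows, so rows that do not move let the fingers close. It gives the time, the measured TCP pose, the force and the opening at its end, in the units of the state.
- arm.sense(): the state, without advancing time (a new reading comes with each control period).
- arm.get_image(name): name is "scene" or "top" or "wrist"; returns a dict with "pixels" (480x640x3 uint8, red, green, blue), "fx", "fy", "cx", "cy" (pixels), "position" and "attitude" of the camera in the world; the wrist camera has in their place "tool_from_camera" (4x4, takes a point from camera to tool coordinates, whose origin is the TCP and whose axes are the flange's). Camera axes: x right, y down, z forward; pixel columns grow to the right and rows downward; lengths in m; the calibration is good to about 2 mm. A picture is of the moment at which its call begins: read the wrist's pose just before it. There is no depth.
- arm.finish_job(): hands the job in, once; it reports no verdict.
The state is a dict: "time_s": time; "joint_pos": joint angles; "joint_velocities": joint speeds; "joint_efforts": joint torques, N m; "position": TCP position; "tool_rot": TCP orientation; "wrist_force": force on the tool from outside, world axes, zero at the start; "wrist_torque": the same for the moment, N m; "gripper_width": finger opening in m.
Only numpy, scipy, OpenCV 4.12 (cv2) and the standard library are available. Lean on these libraries where they do the work, as an engineer would, in place of code of your own. Each camera call takes 0.05 s, during which the arm holds its last target.

## Working session

There is one attempt and no reset: what is moved stays moved. The work goes in short steps, Python scripts to look and compute and a tool call to move; the robot and the scene stay as the last step left them, time stands still between calls to the robot, and variables do not carry over. Pictures are saved under pics/ and viewed, and the job is handed in when it is done.

Besides the shell and the picture viewer there is one more tool, called after "Request:" as name([rows], argument=value, ...), one row to a line, values as JSON. send_rows: Moves the arm, as the interface text tells. Its arguments: {"type":"object","properties":{"moves":{"type":"array"},"squeeze":{"type":"number"}},"required":["moves"]}

```bash
ls; mkdir -p pics
cat > h.py <<'E'
import numpy as np, cv2
from scipy.spatial.transform import Rotation as R
from bench import arm
def cam(name):
    s=arm.sense(); im=arm.get_image(name)
    p=np.array(im['pixels']); K=(im['fx'],im['fy'],im['cx'],im['cy'])
    if 'tool_from_camera' in im:
        T=np.eye(4);T[:3,:3]=R.from_quat(s['tool_rot']).as_matrix();T[:3,3]=s['position']
        M=T@np.array(im['tool_from_camera'])
    else:
        M=np.eye(4)
        a=np.array(im['attitude']); M[:3,:3]=R.from_quat(a).as_matrix() if a.size==4 else a.reshape(3,3)
        M[:3,3]=im['position']
    return p,K,M
def save(name,p): cv2.imwrite('pics/'+name,cv2.cvtColor(p,cv2.COLOR_RGB2BGR))
def ray(K,M,u,v):
    d=M[:3,:3]@np.array([(u-K[2])/K[0],(v-K[3])/K[1],1.]); return M[:3,3],d
def atz(K,M,u,v,z):
    o,d=ray(K,M,u,v); return o+d*(z-o[2])/d[2]
def proj(K,M,P):
    c=M[:3,:3].T@(np.array(P)-M[:3,3]); return np.array([K[0]*c[0]/c[2]+K[2],K[1]*c[1]/c[2]+K[3]])
def crop(p,x0,y0,x1,y1,s):
    return cv2.resize(p[y0:y1,x0:x1],None,fx=s,fy=s,interpolation=cv2.INTER_CUBIC)
E
python3 - <<'E'
from h import *
import pickle
print(arm.sense())
d={}
for n in ['scene','top','wrist']:
    p,K,M=cam(n); save(n+'0.png',p); d[n]=(p,K,M); print(n,K,M.round(4).tolist())
pickle.dump(d,open('c0.pkl','wb'))
E
```

```text
pics
{'time_s': 0.0, 'joint_pos': array([9.81386264e-01, 3.14008997e-01, 4.49607534e-02, 1.30358692e+00,
       2.90033492e-05, 1.43121434e+00]), 'joint_velocities': array([ 0.000422  , -0.00079027, -0.00105712,  0.00123467,  0.00019288,
       -0.00116035]), 'joint_efforts': array([-2.14796528e-03, -4.80632007e+01,  2.98531902e+01,  1.93225272e-02,
       -3.75582085e-04,  7.64076759e-06]), 'position': array([0.24968704, 0.51732648, 0.19929658]), 'tool_rot': array([ 2.23022485e-01,  9.74812867e-01, -8.53845250e-04, -3.41301417e-04]), 'wrist_force': array([-0.13818117,  0.02289583, -0.54747542]), 'wrist_torque': array([ 0.01400599, -0.03202488,  0.02706085]), 'gripper_width': 0.08521585341163429}
scene (616.1290237037842, 616.1290237037842, 312.7970566315493, 235.6562571959326) [[-0.4743, 0.6907, -0.5459, 1.1106], [0.8802, 0.3817, -0.2819, 0.2286], [0.0137, -0.6142, -0.789, 0.9804], [0.0, 0.0, 0.0, 1.0]]
top (545.3208396060563, 545.3208396060563, 323.52729516755215, 243.5459650580219) [[-0.017, -0.9929, 0.1181, 0.4061], [-0.9998, 0.0174, 0.0023, -0.0673], [-0.0044, -0.118, -0.993, 1.2044], [0.0, 0.0, 0.0, 1.0]]
wrist (385.44430578678276, 385.44430578678276, 315.9778918642579, 239.7163906052348) [[0.4351, 0.8592, 0.2693, 0.1803], [0.9004, -0.4144, -0.1327, 0.5516], [-0.0024, 0.3002, -0.9539, 0.3731], [0.0, 0.0, 0.0, 1.0]]
```

View pics/scene0.png

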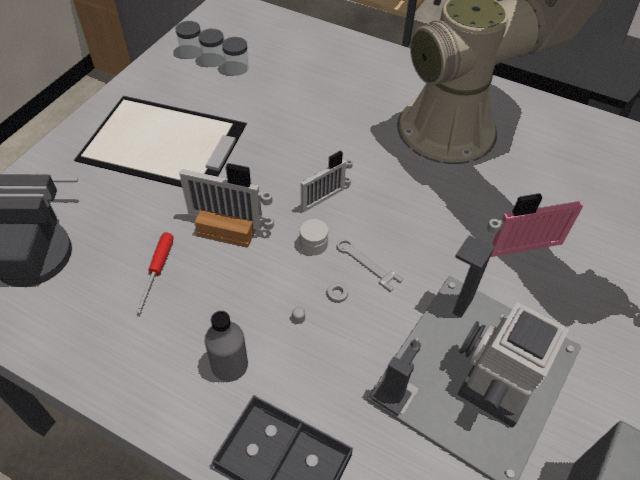

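View pics/top0.png

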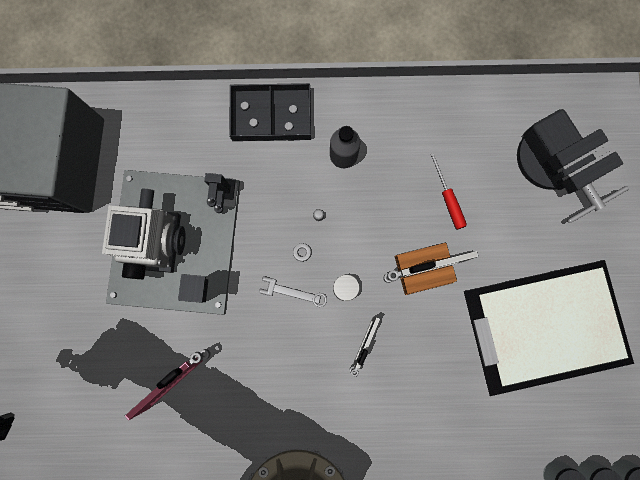

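View pics/wrist0.png

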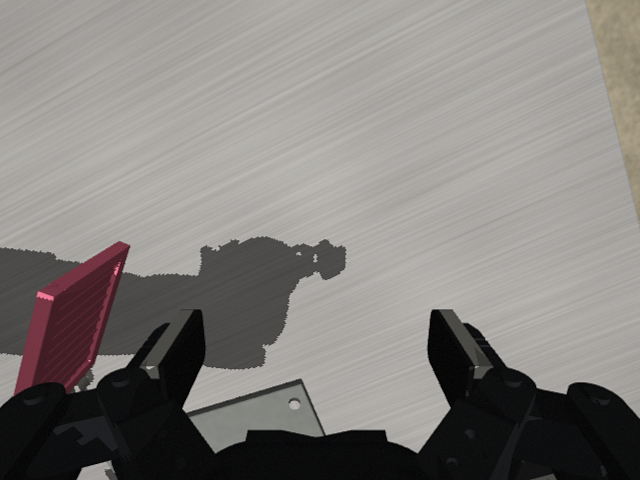

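Run:
```python
from h import *
import pickle
d=pickle.load(open('c0.pkl','rb'))
p=d['top'][0]; save('t_stand.png',crop(p,95,160,255,325,4)[:, :]); save('t_gate.png',crop(p,370,230,490,305,6)); save('t_hinge.png',crop(p,190,165,250,220,10))
p=d['scene'][0]; save('s_stand.png',crop(p,360,230,560,380,4)); save('s_gate.png',crop(p,170,150,290,250,6)); save('s_hinge.png',crop(p,370,330,430,420,6));
```

```text
(no output)
```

View pics/t_stand.png

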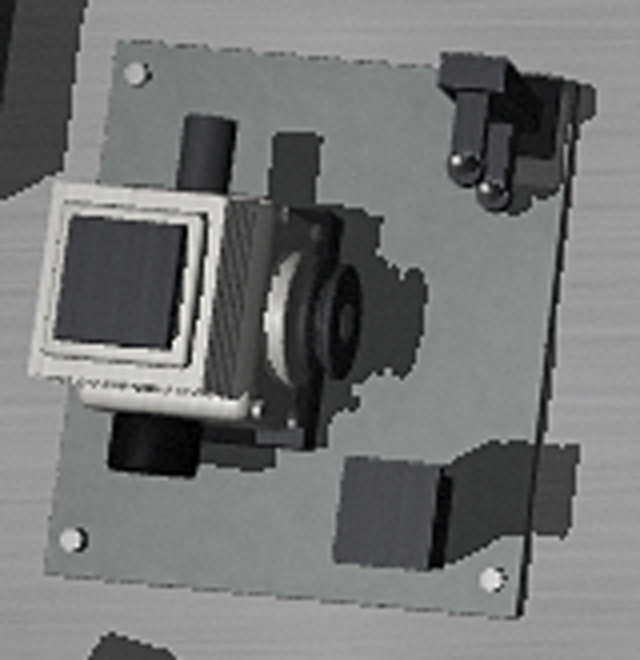

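View pics/t_gate.png

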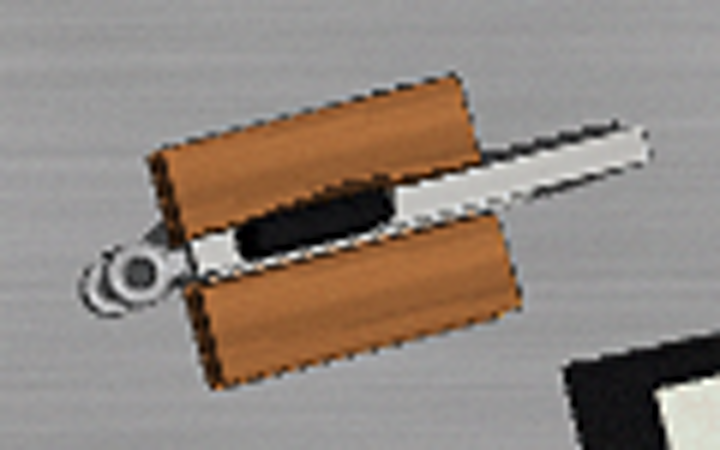

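View pics/t_hinge.png

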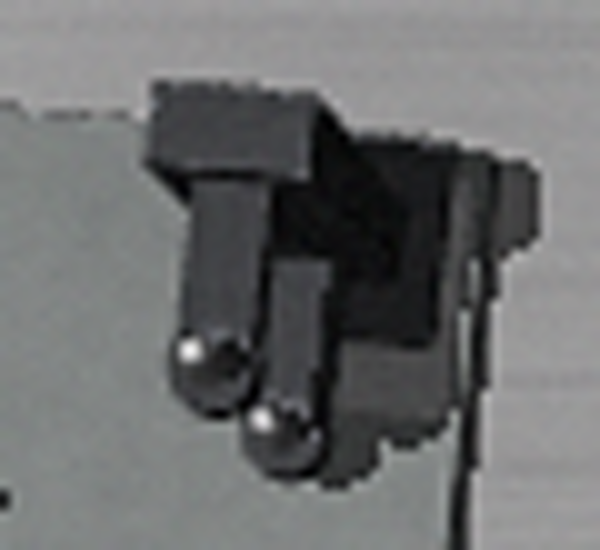

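View pics/s_stand.png

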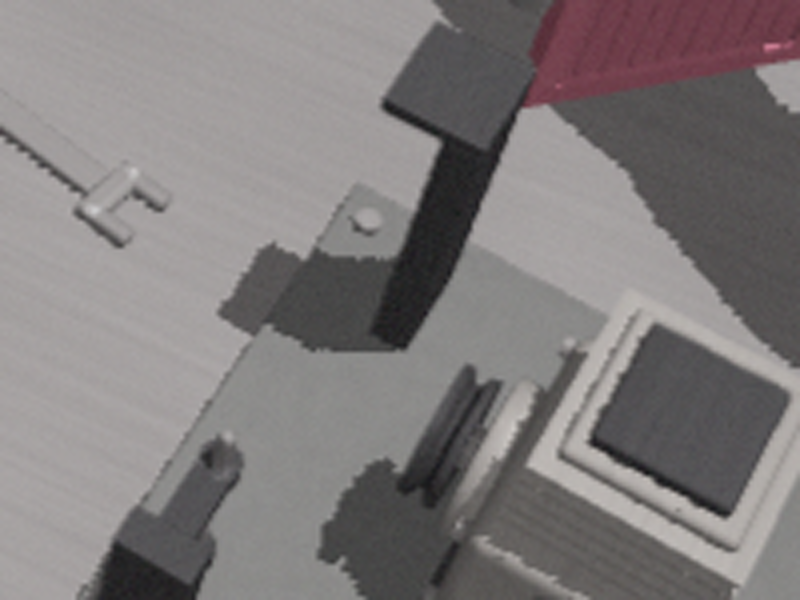

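View pics/s_gate.png

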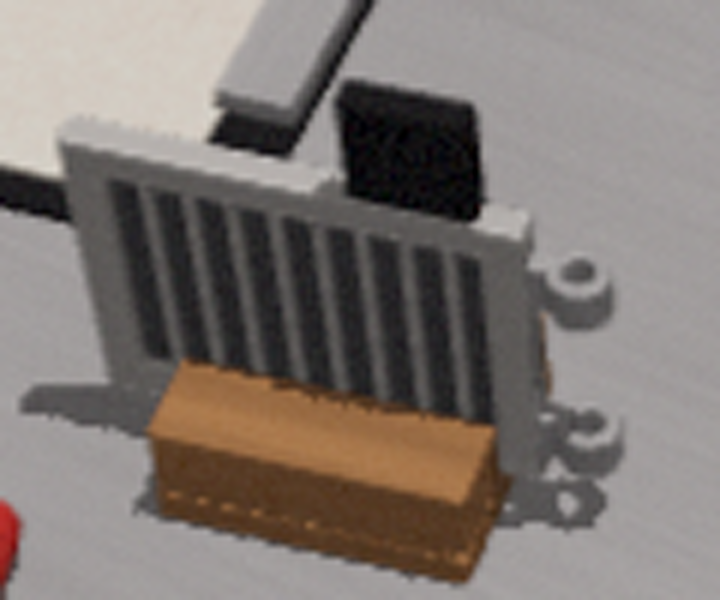

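View pics/s_hinge.png

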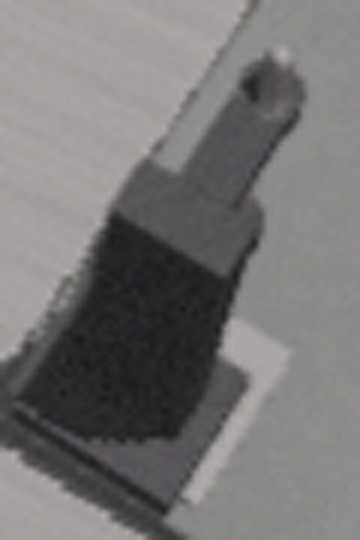

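```bash
cat >> h.py <<'E'
def f(xc,yc,s,x0,y0): return x0+(xc+.5)/s-.5, y0+(yc+.5)/s-.5
E
python3 - <<'E'
from h import *
import pickle
d=pickle.load(open('c0.pkl','rb')); p,K,M=d['top']; p2,K2,M2=d['scene']
T=lambda x,y,z:atz(K,M,*f(x,y,4,95,160),z)[:2]
c={k:T(*v,.012) for k,v in dict(tl=(118,42),bl=(45,575),br=(520,617),tr=(578,80)).items()}
for k,v in c.items(): print(k,v.round(4))
for a,b in [('bl','tl'),('br','tr')]:
    e=c[b]-c[a]; print(np.linalg.norm(e),np.arctan2(e[1],e[0]))
for a,b in [('br','bl'),('tr','tl')]:
    e=c[b]-c[a]; print(np.linalg.norm(e),np.arctan2(e[1],e[0])-np.pi/2)
# screws
sc=[T(*v,.014) for v in [(137,72),(73,538),(491,578)]]; print(np.array(sc).round(4), np.arctan2(*(sc[0]-sc[1])[::-1]))
# cap top
for z in (.164,.170,.176):
    q=[T(*v,z) for v in [(345,458),(333,562),(432,570),(446,466)]]
    print(z,np.array(q).round(4).tolist(),[round(float(np.linalg.norm(q[i]-q[(i+1)%4])),4) for i in range(4)])
H=lambda x,y,z:atz(K,M,*f(x,y,10,190,165),z)[:2]
print('up bracket ctr',H(215,371,.118),'low',H(283,440,.044))
print('up tip',H(195,361,.137),'low tip',H(268,430,.063))
S=lambda x,y,z:atz(K2,M2,*f(x,y,6,370,330),z)[:2]
print('scene up tip', S(283,60,.137), S(272,90,.118))
print('col top corners top', [H(*v,.125).round(4) for v in [(150,90),(148,165),(305,180),(320,98)]])
print('col top corners scene', [S(*v,.125).round(4) for v in [(148,160),(108,212),(222,280),(262,225)]])
E
```

```text
tl [0.7214 0.3796]
bl [0.425  0.4116]
br [0.398  0.1528]
tr [0.695  0.1217]
0.2981281187383357 -0.10758280536238872
0.2986924292805694 -0.10434357088092394
0.260249199709114 -0.10420872695372263
0.2592841886106465 -0.10202577363412457
[[0.7036 0.3678]
 [0.4448 0.3962]
 [0.4192 0.1683]] -0.10918887237762681
0.164 [[0.4758, 0.2087], [0.4264, 0.2137], [0.4218, 0.1666], [0.4711, 0.1604]] [0.0496, 0.0473, 0.0497, 0.0485]
0.17 [[0.4754, 0.2071], [0.4263, 0.2121], [0.4218, 0.1653], [0.4707, 0.1591]] [0.0493, 0.0471, 0.0494, 0.0483]
0.176 [[0.475, 0.2055], [0.4262, 0.2105], [0.4217, 0.1639], [0.4704, 0.1578]] [0.049, 0.0468, 0.0491, 0.048]
up bracket ctr [0.62477948 0.16175343] low [0.62425247 0.16253312]
up tip [0.62305076 0.16174951] low tip [0.62289551 0.16197513]
scene up tip [0.62805753 0.16321693] [0.62671464 0.1625804 ]
col top corners top [array([0.6815, 0.1739]), array([0.666 , 0.1742]), array([0.6623, 0.1424]), array([0.6792, 0.1394])]
col top corners scene [array([0.6644, 0.143 ]), array([0.6825, 0.1399]), array([0.6858, 0.1725]), array([0.6671, 0.1755])]
```

Run:
```python
from h import *
import pickle
d=pickle.load(open('c0.pkl','rb')); p,K,M=d['top']; p2,K2,M2=d['scene']
G=lambda x,y,z:atz(K,M,*f(x,y,6,370,230),z)[:2]
h=G(140,270,.118); e=G(643,143,.134); b=[G(*v,.179) for v in [(240,227),(392,185),(396,210),(246,257)]]
print('hinge',h,'end',e,np.linalg.norm(h-e)); u=(h-e)/np.linalg.norm(h-e); print('yaw',np.arctan2(u[1],u[0]),'grip est',h-u*.052, e+u*.118)
print('block',np.round(b,4),np.mean(b,0))
e1=b[0]-b[1]; e2=b[3]-b[2]; print(np.arctan2(e1[1],e1[0]),np.arctan2(e2[1],e2[0]),np.linalg.norm(e1),np.linalg.norm(e2))
r=[G(*v,.043) for v in [(152,155),(460,75),(520,308),(215,388)]]
print('rack',np.round(r,4),np.mean(r,0));
for i,j in [(0,1),(3,2)]:
    e1=r[i]-r[j]; print(np.arctan2(e1[1],e1[0]),np.linalg.norm(e1))
S=lambda x,y,z:atz(K2,M2,*f(x,y,6,170,150),z)[:2]
print('scene ring',S(580,268,.118),'blk top corners',S(340,82,.179),S(475,102,.179), 'end',S(62,135,.134))
gp=np.append(np.mean([h-u*.052,e+u*.118],0),.157); print(gp, proj(K2,M2,gp), f(410,150,6,170,150))
```

```text
hinge [ 0.47062864 -0.20182624] end [ 0.50851981 -0.36621873] 0.16870278771952069
yaw 1.797332013117307 grip est [ 0.482308   -0.25249766] [ 0.48201665 -0.25123359]
block [[ 0.48   -0.2261]
 [ 0.4923 -0.2742]
 [ 0.4844 -0.2752]
 [ 0.4705 -0.2276]] [ 0.48181077 -0.25076557]
1.8223973172138965 1.8559001345138455 0.049750185807835856 0.04957221530491475
rack [[ 0.516  -0.2167]
 [ 0.5428 -0.3276]
 [ 0.4593 -0.3452]
 [ 0.4329 -0.2363]] [ 0.48774615 -0.281432  ]
1.8077529211559085 0.11406325780747713
1.8082544779436587 0.11206843775122212
scene ring [ 0.46970677 -0.20224312] blk top corners [ 0.48575275 -0.27362404] [ 0.47311081 -0.23366279] end [ 0.5125145  -0.36520805]
[ 0.48216233 -0.25186563  0.157     ] [238.4870661 174.6569544] (237.91666666666669, 174.58333333333334)
```

Request:
send_rows([
  [[100,0,0,-12,-0.125],[100,0,0,-12,-0.125],[100,0,0,-12,-0.125],[100,0,0,-12,-0.125],[100,0,0,-12,-0.125],[100,0,0,-12,-0.125],[100,0,0,-12,-0.125],[100,0,0,-12,-0.125],[100,0,0,-4,-0.125],[100,0,0,0,-0.125]],
])

```text
time_s: 0.98
position: [0.2503, 0.5182, 0.3014]
tool_rot: [-0.392, 0.92, 0.001, 0.001]
wrist_force: [-0.1, -0.3, -1.7]
gripper_width: 0.0853
```

Request:
send_rows([
  [[100,0,0,0,-0.125],[100,0,0,0,-0.125],[100,0,0,0,-0.125],[100,0,0,0,-0.125],[100,0,0,0,-0.125],[100,0,0,0,-0.125],[100,0,0,0,-0.125],[100,0,0,0,-0.125],[100,20,0,0,0]],
])

```text
time_s: 1.73
position: [0.2542, 0.5001, 0.299]
tool_rot: [0.786, -0.619, -0.0, 0.0]
wrist_force: [-0.2, -1.4, 0.1]
gripper_width: 0.0854
```

Request:
send_rows([
  [[100,40,-2.6,0,0],[100,40,-2.6,0,0],[100,40,-2.6,0,0],[100,40,-2.6,0,0],[100,40,-2.6,0,0],[100,40,-2.6,0,0],[100,40,-2.6,0,0],[100,40,-2.6,0,0],[100,40,-2.6,0,0],[100,40,-2.6,0,0]],
])

```text
time_s: 2.57
position: [0.3707, 0.1129, 0.3002]
tool_rot: [0.783, -0.621, 0.0, -0.0]
wrist_force: [0.9, 0.9, 0.0]
gripper_width: 0.0853
```

Request:
send_rows([
  [[100,40,-2.6,0,0],[100,40,-2.6,0,0],[100,40,-2.6,0,0],[100,40,-2.6,0,0],[100,40,-2.6,0,0],[100,40,-2.6,0,0],[100,40,-2.6,0,0],[100,40,-2.6,0,0],[100,40,-2.6,0,0],[100,0,0,0,0]],
])

```text
time_s: 3.4
position: [0.4768, -0.2369, 0.2978]
tool_rot: [0.782, -0.624, -0.0, 0.001]
wrist_force: [-0.6, 0.6, -0.7]
gripper_width: 0.0853
```

Run:
```python
from h import *
import pickle
s=arm.sense(); print(s['time_s'],s['position'],s['tool_rot'],s['joint_pos'].round(3))
p,K,M=cam('wrist'); save('w1.png',p); pickle.dump((p,K,M),open('w1.pkl','wb'))
```

```text
3.4 [ 0.47683437 -0.2368844   0.29777074] [ 7.81643577e-01 -6.23724844e-01 -1.27161685e-04  7.88206398e-04] [-6.110e-01  2.230e-01  1.620e-01  1.510e+00 -2.000e-03 -2.406e+00]
```

View pics/w1.png

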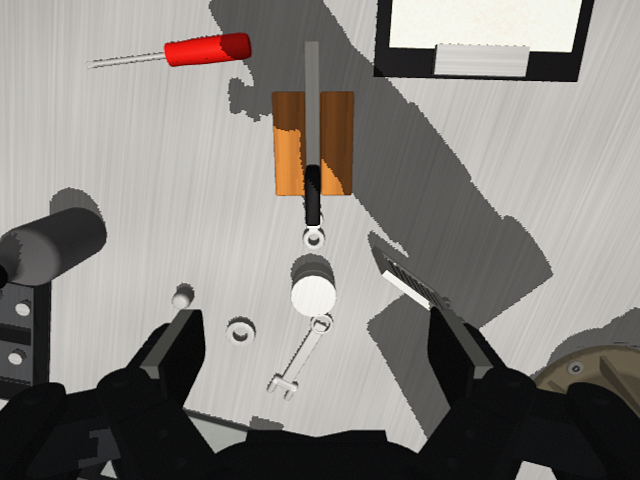

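Run:
```python
from h import *
import pickle
p,K,M=pickle.load(open('w1.pkl','rb'))
save('w1c.png',crop(p,280,150,350,260,5.4)); save('w1d.png',crop(p,280,30,350,110,5.4))
```

```text
(no output)
```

View pics/w1c.png

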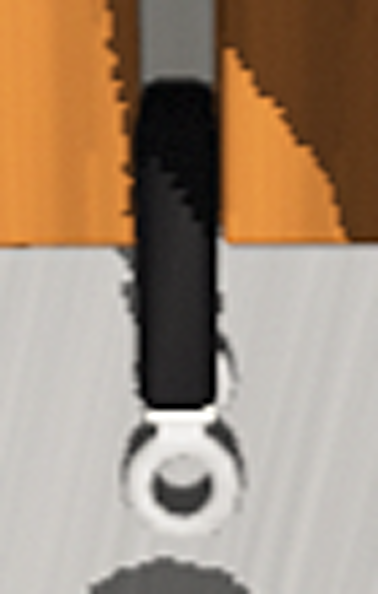

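View pics/w1d.png

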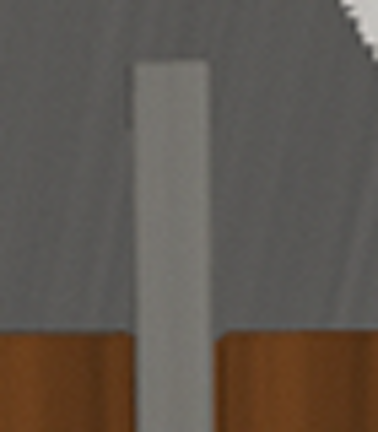

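Run:
```python
from h import *
import pickle
p,K,M=pickle.load(open('w1.pkl','rb'))
g=lambda x,y,z:atz(K,M,*f(x,y,5.4,280,150),z)[:2]
h=g(184,480,.118); k1=g(178,408,.179); e=atz(K,M,*f(172,62,5.4,280,30),.134)[:2]; bb=g(176,80,.134)
m=g(176,300,.179)
print('ring',h,'blk hinge end',k1,'free end',e,'blk far foot',bb)
u=(h-e)/np.linalg.norm(h-e); print(np.arctan2(u[1],u[0]),np.linalg.norm(h-e))
for n,q,dx in [('ring',h,-52),('k1',k1,-22),('e',e,118),('bb',bb,22)]: print(n,q+u*dx/1000)
print(M)
```

```text
ring [ 0.47090676 -0.20382825] blk hinge end [ 0.47812101 -0.23286786] free end [ 0.50953429 -0.36757552] blk far foot [ 0.48793025 -0.27382919]
1.8024584160629105 0.16824165847315337
ring [ 0.48284573 -0.25443913]
k1 [ 0.48317211 -0.25428015]
e [ 0.48244202 -0.25272776]
bb [ 0.48287914 -0.2524169 ]
[[-0.97515544 -0.2107038  -0.06837966  0.49380128]
 [-0.22151117  0.93050119  0.29171963 -0.31118722]
 [ 0.00216092  0.29961884 -0.95405654  0.47147382]
 [ 0.          0.          0.          1.        ]]
```

Request:
send_rows([
  [[60,17.3,-2.2,10,-0.009],[60,0,0,30,0],[60,0,0,30,0],[60,0,0,20,0],[60,0,0,10,0],[60,0,0,0,0]],
])

```text
time_s: 3.95
position: [0.48, -0.2449, 0.1979]
tool_rot: [0.786, -0.618, -0.002, -0.0]
wrist_force: [-0.1, -0.4, -1.3]
gripper_width: 0.0515
```

Run:
```python
from h import *
import pickle
s=arm.sense(); print(s['time_s'],s['position'],s['tool_rot'],s['joint_pos'].round(3),s['wrist_force'])
p,K,M=cam('wrist'); save('w2.png',p); pickle.dump((p,K,M),open('w2.pkl','wb'))
Rt=R.from_quat(s['tool_rot']).as_matrix(); x=Rt[:,0]; print('yaw',np.arctan2(x[1],x[0]))
print('need',1000*Rt.T@(np.array([.4828,-.2533,.139])-s['position']))
```

```text
3.95 [ 0.47998973 -0.24490327  0.19789037] [ 7.86426230e-01 -6.17679178e-01 -2.49369971e-03 -1.05049497e-05] [-0.621  0.248 -0.048  1.28   0.    -2.431] [-0.11842187 -0.4099632  -1.32144181]
yaw -1.3315872853803765
need [ 9.05516578 -0.92111098 58.85264412]
```

View pics/w2.png

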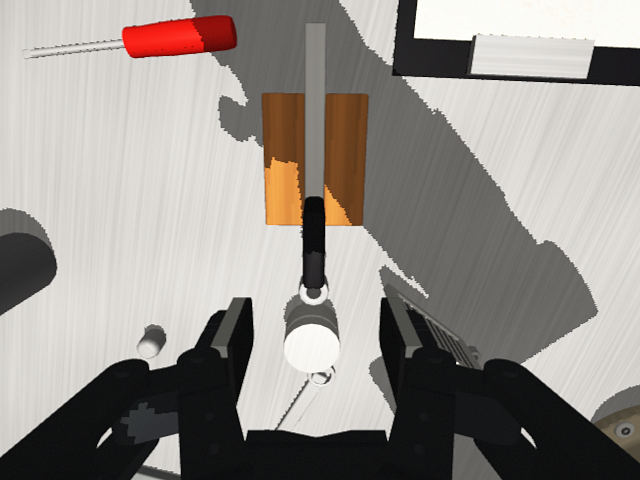

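Request:
send_rows([
  [[60,9,-0.9,10,0.007],[60,0,0,20,0],[60,0,0,15,0],[60,0,0,0,0],[60,0,0,0,0]],
])

```text
time_s: 4.42
position: [0.4848, -0.2557, 0.1556]
tool_rot: [0.784, -0.621, 0.0, -0.0]
wrist_force: [0.3, 0.8, 0.2]
gripper_width: 0.0513
```

```bash
cat > need.py <<'E'
import sys
from h import *
def need(P,yaw=None):
    s=arm.sense(); Rt=R.from_quat(s['tool_rot']).as_matrix(); x=Rt[:,0]; y=np.arctan2(x[1],x[0])
    print('t',s['time_s'],'pos',s['position'].round(4),'yaw',round(y,4),'tilt',Rt[:2,2].round(4),'F',s['wrist_force'].round(2),'T',s['wrist_torque'].round(3),'w',round(s['gripper_width'],4))
    print('need',(1000*Rt.T@(np.array(P)-s['position'])).round(1), 'roll',None if yaw is None else round(-(yaw-y),4))
if __name__=='__main__':
    a=[float(v) for v in sys.argv[1:]]; need(a[:3],a[3])
E
python3 need.py .4828 -.2533 .139 -1.3386
```

```text
t 4.4167 pos [ 0.4848 -0.2557  0.1556] yaw -1.3397 tilt [ 0.0002 -0.0001] F [0.32 0.77 0.17] T [ 0.039 -0.023 -0.001] w 0.0513
need [-2.8  1.4 16.6] roll -0.0011
```

Request:
send_rows([
  [[60,0,0,10,0],[60,0,0,0,0],[60,0,0,0,0]],
])

```text
time_s: 4.67
position: [0.4847, -0.2555, 0.1455]
tool_rot: [0.784, -0.621, 0.0, -0.0]
wrist_force: [0.8, 0.8, -0.8]
gripper_width: 0.0514
```

Run:
```python
from h import *
import pickle
from need import need
need([.4828,-.2533,.139],-1.3386)
p,K,M=cam('wrist'); save('w3.png',crop(p,180,120,460,420,2)); 
need([.4828,-.2533,.139],-1.3386)
```

```text
t 4.6667 pos [ 0.4847 -0.2555  0.1455] yaw -1.3394 tilt [ 0.0004 -0.0002] F [ 0.81  0.84 -0.85] T [0.045 0.006 0.012] w 0.0514
need [-2.6  1.4  6.4] roll -0.0008
t 4.7167 pos [ 0.4848 -0.2555  0.1456] yaw -1.3394 tilt [ 0.0006 -0.0003] F [-0.16 -0.38  0.22] T [ 0.04   0.011 -0.044] w 0.0512
need [-2.6  1.5  6.6] roll -0.0008
```

View pics/w3.png

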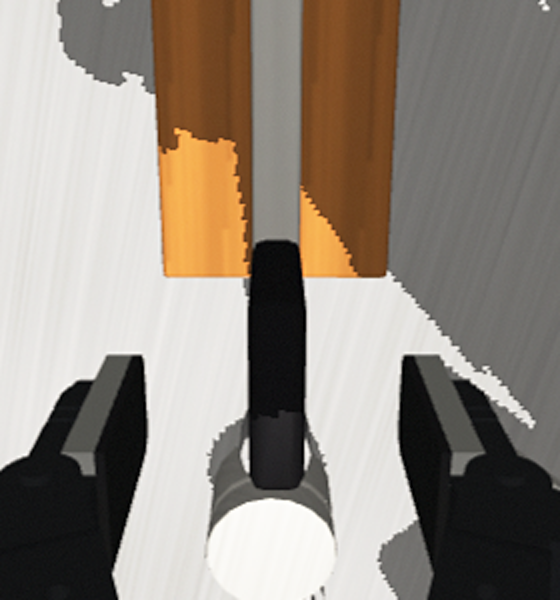

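Run:
```python
from h import *
from need import need
p,K,M=cam('wrist')
u=np.array([np.cos(1.803),np.sin(1.803)])
for a,z,dx in [((277,488),.179,-22),((277,240),.134,22)]:
    q=atz(K,M,*f(*a,2,180,120),z)[:2]; print(q,q+u*dx/1000)
```

```text
[ 0.47835075 -0.23338499] [ 0.48341345 -0.25479455]
[ 0.48755808 -0.2733742 ] [ 0.48249538 -0.25196465]
```

Request:
send_rows([
  [[60,-2.4,1.3,3,-0.001],[60,0,0,3,0],[40,0,0,0,0],[30,0,0,0,0],[22,0,0,0,0],[16,0,0,0,0],[12,0,0,0,0],[8,0,0,0,0],[0,0,0,0,0],[0,0,0,0,0]],
], squeeze=70)

```text
time_s: 5.6
position: [0.483, -0.2534, 0.1395]
tool_rot: [0.784, -0.62, 0.0, -0.0]
wrist_force: [0.5, 1.0, 3.0]
gripper_width: 0.0094
```

Request:
send_rows([
  [[0,0,0,0,0],[0,0,0,0,0]],
])

```text
time_s: 5.77
position: [0.483, -0.2534, 0.1395]
tool_rot: [0.784, -0.62, 0.0, -0.0]
wrist_force: [-0.3, 0.6, 4.3]
gripper_width: 0.0098
```

```bash
python3 need.py .483 -.2534 .139 -1.3386
```

```text
t 5.7667 pos [ 0.483  -0.2534  0.1395] yaw -1.3383 tilt [ 0.0007 -0.0002] F [-0.25  0.61  4.32] T [0.227 0.026 0.05 ] w 0.0098
need [0.  0.  0.5] roll 0.0003
```

Request:
send_rows([
  [[0,0,0,-3,0],[0,0,0,-4,0],[0,0,0,-6,0],[0,0,0,-8,0],[0,0,0,-8,0],[0,0,0,-8,0],[0,0,0,-8,0],[0,0,0,-8,0],[0,0,0,-7,0],[0,0,0,0,0]],
])

```text
time_s: 6.6
position: [0.4836, -0.2539, 0.2013]
tool_rot: [0.784, -0.62, 0.002, -0.0]
wrist_force: [0.3, -0.4, -5.3]
gripper_width: 0.0099
```

Run:
```python
from h import *
import pickle
from need import need
need([.4828,-.2533,.139],-1.3386)
p,K,M=cam('wrist'); save('w4.png',p); 
pickle.dump((p,K,M),open('w4.pkl','wb'))
p,K,M=cam('scene'); save('s4.png',p); pickle.dump((p,K,M),open('s4.pkl','wb'))
```

```text
t 6.6 pos [ 0.4836 -0.2539  0.2013] yaw -1.3384 tilt [ 0.0025 -0.0018] F [ 0.26 -0.44 -5.32] T [ 0.014 -0.101  0.004] w 0.0099
need [-1.   0.8 62.3] roll 0.0002
```

View pics/w4.png

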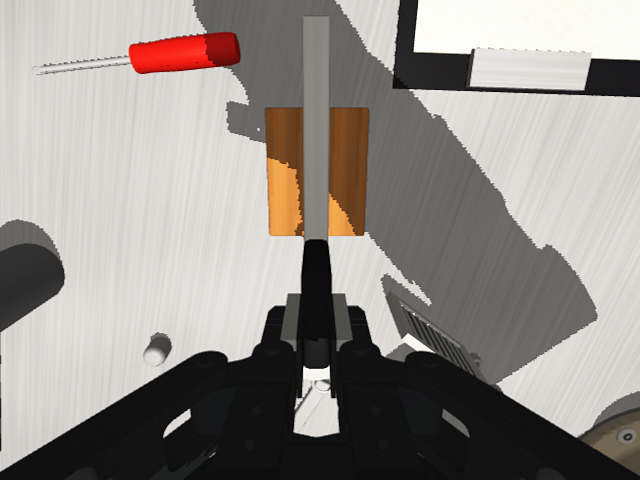

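View pics/s4.png

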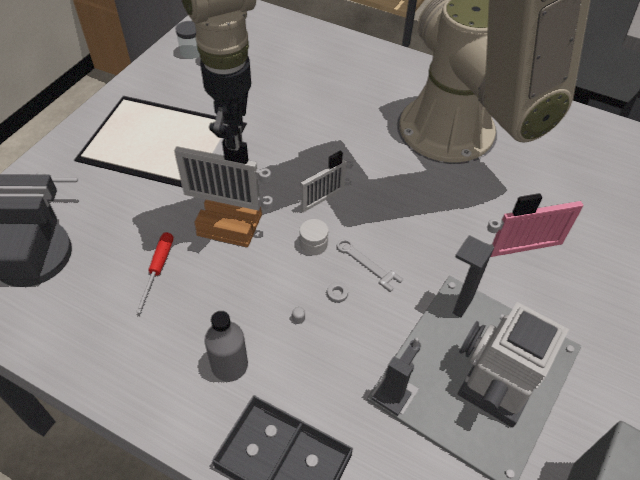

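Run:
```python
from h import *
import pickle
p,K,M=pickle.load(open('s4.pkl','rb'))
save('s4c.png',crop(p,170,130,290,250,6))
p,K,M=pickle.load(open('w4.pkl','rb'))
save('w4c.png',crop(p,280,0,360,130,4.5));save('w4d.png',crop(p,270,225,360,440,3.5))
```

```text
(no output)
```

View pics/s4c.png

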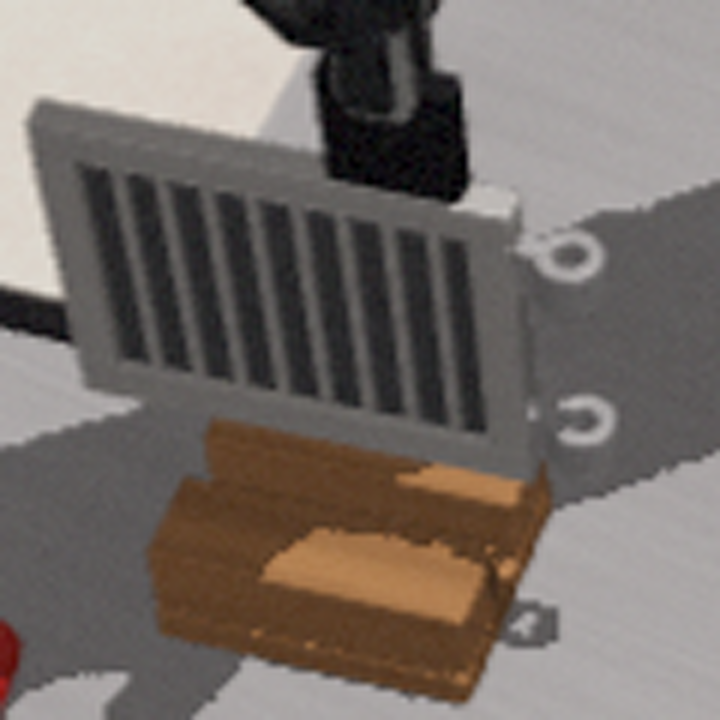

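View pics/w4c.png

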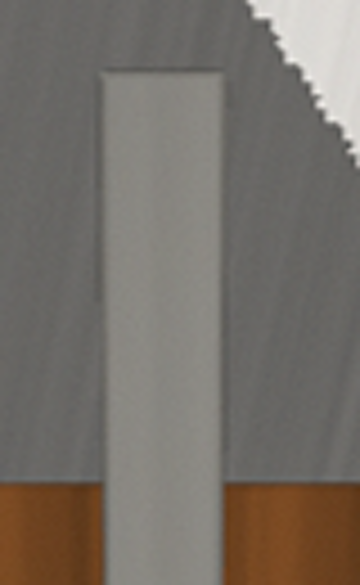

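View pics/w4d.png

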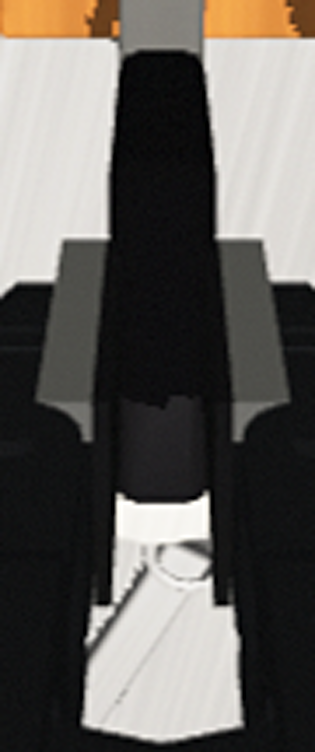

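```bash
cat > gate.py <<'E'
from h import *
from scipy.optimize import least_squares
# gate frame relative to grip point: x to hinge, z up
P=dict(ringU=[.052,0,-.039],ringL=[.052,0,-.113],endtop=[-.118,0,-.023],blkfoot=[-.022,0,-.023],blkhinge=[.022,0,.022])
def model(v,c,pt):  # v: x,y,z,yaw,pitch,roll of grip
    Rg=R.from_euler('ZYX',v[3:6]).as_matrix(); return proj(c[1],c[2],np.array(v[:3])+Rg@np.array(pt))
E
python3 - <<'E'
from gate import *
import pickle
s4=pickle.load(open('s4.pkl','rb')); w4=pickle.load(open('w4.pkl','rb'))
c0=pickle.load(open('c0.pkl','rb'))['scene']
F=lambda x,y:np.array(f(x,y,6,170,130))
ob=[(s4,'ringU',F(570,256)),(s4,'ringL',F(585,421)),(w4,'endtop',f(163,72,4.5,280,0)),(w4,'blkfoot',f(161,50,3.5,270,225)),(w4,'blkhinge',f(162,500,3.5,270,225))]
v0=[.4836,-.2539,.2013+.0175,1.803,0,0]
for c,n,o in ob: print(n,'obs',np.round(o,1),'pred',model(v0,c,P[n]).round(1))
# same-camera check before
print('before', model([.483,-.2534,.157,1.803,0,0],c0,P['ringU']),f(580,268,6,170,150),model([.483,-.2534,.157,1.803,0,0],c0,P['ringL']),f(588,428,6,170,150))
print('endscene pred', model(v0,s4,[-.118,.006,-.023]),model(v0,s4,[-.118,-.006,-.023]),F(38,125),F(45,100))
print('bottom end', model(v0,s4,[-.118,-.006,-.143]),F(88,385), model(v0,s4,[.038,-.006,-.143]),F(530,478))
E
```

```text
ringU obs [264.6 172.2] pred [263.6 171.7]
ringL obs [267.1 199.8] pred [265.5 199. ]
endtop obs [315.8  15.6] pred [315.2  12.4]
blkfoot obs [315.6 238.9] pred [315.4 235.8]
blkhinge obs [315.9 367.5] pred [315.1 370.7]
before [265.62991003 194.607167  ] (266.25, 194.25) [267.39186459 219.73997178] (267.5833333333333, 220.91666666666669)
endscene pred [174.85240298 144.79419285] [172.24134035 149.26542242] [175.91666667 150.41666667] [177.08333333 146.25      ]
bottom end [182.4387886  193.70176799] [184.25 193.75] [258.36044677 210.14765685] [257.91666667 209.25      ]
```

Run:
```python
from gate import *
import pickle
s4=pickle.load(open('s4.pkl','rb')); w4=pickle.load(open('w4.pkl','rb'))
F=lambda x,y:np.array(f(x,y,6,170,130))
ob=[(s4,P['ringU'],F(570,256)),(s4,P['ringL'],F(585,421)),(w4,P['endtop'],f(163,72,4.5,280,0)),(w4,P['blkfoot'],f(161,50,3.5,270,225)),(w4,P['blkhinge'],f(162,500,3.5,270,225)),
(s4,[-.118,.006,-.023],F(45,100)),(s4,[-.118,-.006,-.023],F(33,125)),(s4,[-.118,-.006,-.143],F(88,385)),(s4,[.038,-.006,-.143],F(530,478))]
v0=np.array([.4836,-.2539,.2013+.0175,1.803,0,0])
# allow scene camera px offset (calibration)
fun=lambda q:np.concatenate([ (model(q[:6],c,pt)+(q[6:8] if c is s4 else 0)-np.array(o)) for c,pt,o in ob]+[(q[:6]-v0)/[.002,.002,.003,.02,.1,.05],q[6:8]/2])
r=least_squares(fun,np.append(v0,[0,0])); print(r.x.round(4),(r.x[:6]-v0).round(4)); print(r.fun.round(1))
```

```text
[ 0.4831 -0.2529  0.2161  1.8045  0.0039  0.0052  0.8247 -0.2512] [-0.0005  0.001  -0.0027  0.0015  0.0039  0.0052]
[ 0.5  0.2 -0.2 -0.3 -0.1  0.8  0.5 -2.8 -0.3  1.5 -0.7 -0.8 -1.3 -0.5
 -0.4  0.2  1.8  1.2 -0.3  0.5 -0.9  0.1  0.   0.1  0.4 -0.1]
```

Request:
send_rows([
  [[0,0,0,-10,0],[0,0,0,-20,0],[0,0,0,-25,0],[0,-5,-2,-25,0],[0,-15,-4,-20,0],[0,-25,-7,-15,0],[0,-30,-8,-5,0],[0,-30,-8,0,0],[0,-30,-8,0,0],[0,-30,-8,0,0]],
])

```text
time_s: 7.53
position: [0.4882, -0.0811, 0.3197]
tool_rot: [0.784, -0.621, 0.0, -0.0]
wrist_force: [0.5, 1.0, -4.7]
gripper_width: 0.0093
```

Request:
send_rows([
  [[0,-30,-8,0,0],[0,-30,-9,0,0],[0,-30,-9,0,0],[0,-30,-9,0,0],[0,-25,-8,0,0],[0,-20,-6,0,0.04],[0,-10,-3,0,0.09],[0,0,0,0,0.09],[0,0,0,0,0.08],[0,0,0,0,0.04]],
])

```text
time_s: 8.37
position: [0.499, 0.1004, 0.3194]
tool_rot: [-0.667, 0.745, 0.0, -0.0]
wrist_force: [0.1, -0.1, -5.5]
gripper_width: 0.01
```

Request:
send_rows([
  [[0,0,0,0,0],[0,0,0,0,0]],
])

```text
time_s: 8.53
position: [0.4992, 0.0999, 0.3194]
tool_rot: [-0.669, 0.744, 0.0, -0.0]
wrist_force: [-0.1, 0.8, -5.3]
gripper_width: 0.0094
```

Run:
```python
from h import *
import pickle
from need import need
need([.50,.10,.32],-1.676)
p,K,M=cam('wrist'); save('w5.png',p); 
pickle.dump((p,K,M),open('w5.pkl','wb'))
```

```text
t 8.5333 pos [0.4992 0.0999 0.3194] yaw -1.677 tilt [-0.0001  0.0001] F [-0.15  0.78 -5.31] T [0.124 0.017 0.027] w 0.0094
need [-0.2 -0.8 -0.6] roll -0.001
```

View pics/w5.png

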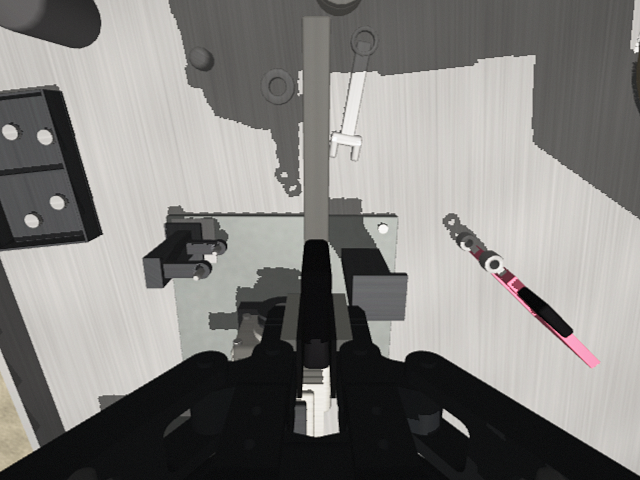

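Run:
```python
from h import *
import pickle
p,K,M=pickle.load(open('w5.pkl','rb'))
save('w5c.png',crop(p,140,210,240,300,8)); save('w5d.png',crop(p,340,215,420,330,5))
```

```text
(no output)
```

View pics/w5c.png

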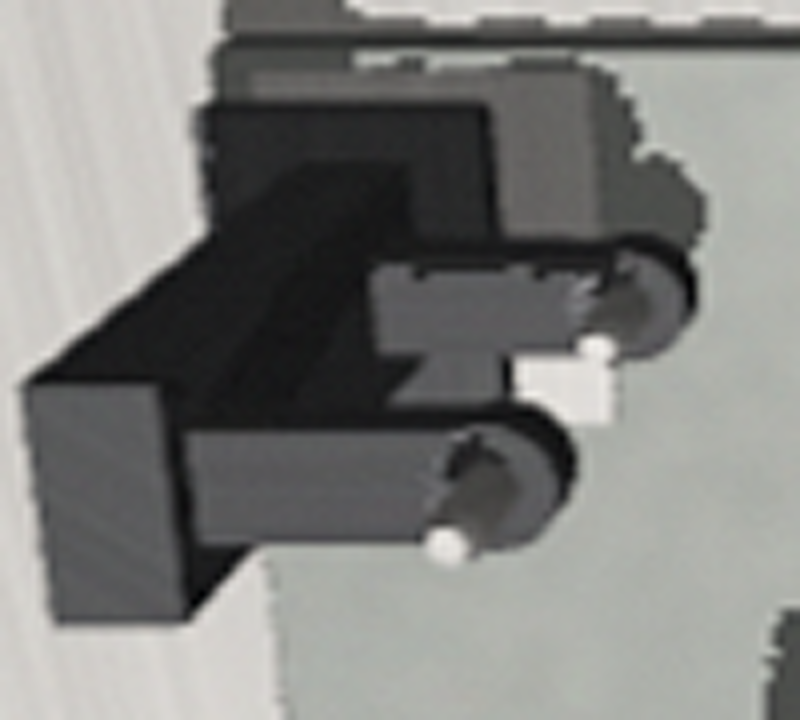

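View pics/w5d.png

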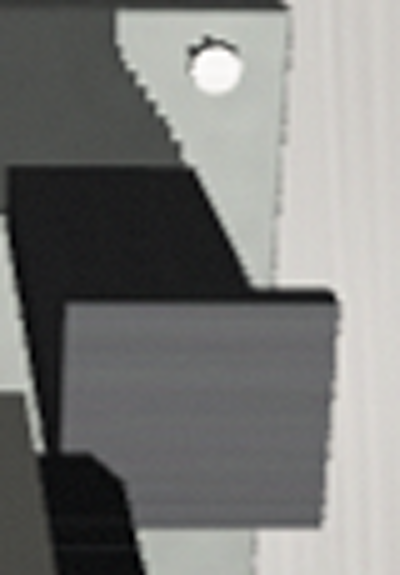

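Run:
```python
from h import *
import pickle
p,K,M=pickle.load(open('w5.pkl','rb'))
g=lambda x,y,z:atz(K,M,*f(x,y,8,140,210),z)[:2]
print('utip',g(447,546,.137),'ltip',g(597,348,.063),'ubr',g(508,488,.118),'lbr',g(636,300,.044))
o=[g(*a,.125) for a in [(25,385),(160,385),(185,622),(55,625)]]; print('coltop',np.round(o,4),np.mean(o,0))
k=lambda x,y,z:atz(K,M,*f(x,y,5,340,215),z)[:2]
for z in (.17,.174,.178):
  c=[k(*a,z) for a in [(66,302),(338,302),(322,526)]]; print(z,np.round(c,4),np.linalg.norm(c[0]-c[1]),np.linalg.norm(c[2]-c[1]), 'ctr',(c[0]+c[2])/2)
print('screw', k(216,68,.014))
a=-.105; ex=np.array([np.cos(a),np.sin(a)]); ey=np.array([-ex[1],ex[0]])
```

```text
utip [0.62637803 0.16214216] ltip [0.62621942 0.16208712] ubr [0.62405061 0.16229574] lbr [0.6248069  0.16113175]
coltop [[0.6798 0.1393]
 [0.6627 0.1412]
 [0.667  0.1737]
 [0.6839 0.1723]] [0.67334939 0.15662011]
0.17 [[0.4717 0.1618]
 [0.4228 0.1671]
 [0.4274 0.2123]] 0.04922039078740025 0.04546494607653512 ctr [0.44958804 0.1870472 ]
0.174 [[0.472  0.1601]
 [0.4237 0.1653]
 [0.4282 0.21  ]] 0.04861082964665115 0.04490189357022293 ctr [0.45009749 0.18502648]
0.178 [[0.4722 0.1584]
 [0.4245 0.1635]
 [0.429  0.2076]] 0.048001268505902014 0.04433884106391074 ctr [0.45060695 0.18300576]
screw [0.41899678 0.16751585]
```

Request:
send_rows([
  [[0,6,-10,0,0],[0,6,-20,0,0],[0,7,-26,0,0],[0,7,-26,0,0],[0,6,-24,5,0],[0,5,-15,15,0],[0,0,-5,25,0],[0,0,0,30,0],[0,0,0,28,0],[0,0,0,20,0]],
])

```text
time_s: 9.42
position: [0.6202, 0.0485, 0.1926]
tool_rot: [-0.668, 0.744, 0.001, -0.001]
wrist_force: [-0.5, -0.8, -5.6]
gripper_width: 0.0098
```

Request:
send_rows([
  [[0,0,0,10,0],[0,0,0,2,0],[0,0,0,0,0],[0,0,0,0,0]],
])

```text
time_s: 9.75
position: [0.6218, 0.0492, 0.1858]
tool_rot: [-0.668, 0.744, -0.001, 0.001]
wrist_force: [1.2, 0.8, -5.1]
gripper_width: 0.0098
```

Run:
```python
from h import *
import pickle
from need import need
need([.6206,.1108,.1845],-1.6766)
p,K,M=cam('scene'); save('s6.png',crop(p,300,200,500,400,3)); 
p,K,M=cam('top'); save('t6.png',crop(p,170,150,300,320,3.5));
```

```text
t 9.75 pos [0.6218 0.0492 0.1858] yaw -1.6784 tilt [ 0.0026 -0.0001] F [ 1.23  0.76 -5.05] T [0.168 0.025 0.016] w 0.0098
need [-61.1   7.8   1.3] roll -0.0018
```

View pics/s6.png

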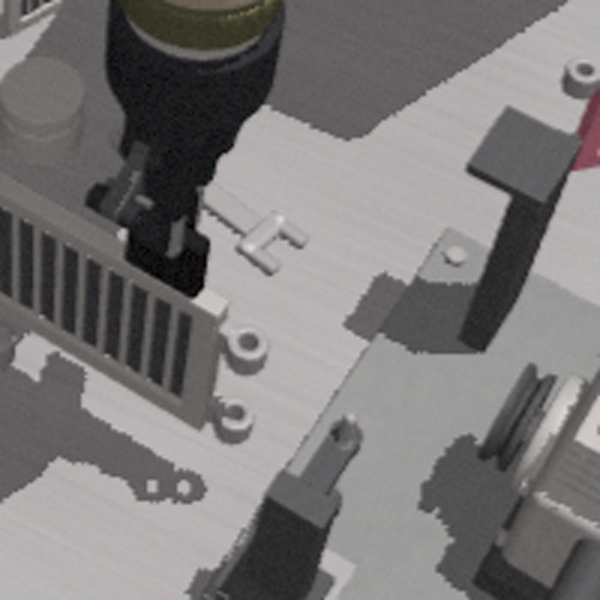

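View pics/t6.png

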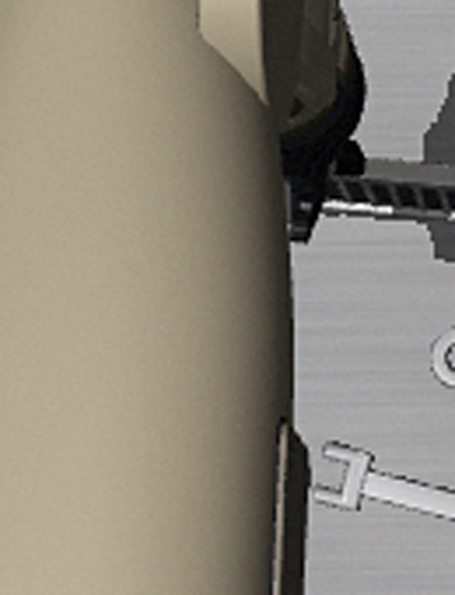

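Run:
```python
from h import *
import pickle
p,K,M=cam('scene'); pickle.dump((p,K,M),open('s6.pkl','wb'))
s=arm.sense(); print(s['position'],s['time_s'])
save('s6c.png',crop(p,360,300,430,370,10))
```

```text
[0.62175834 0.04939666 0.18613097] 9.9
```

View pics/s6c.png

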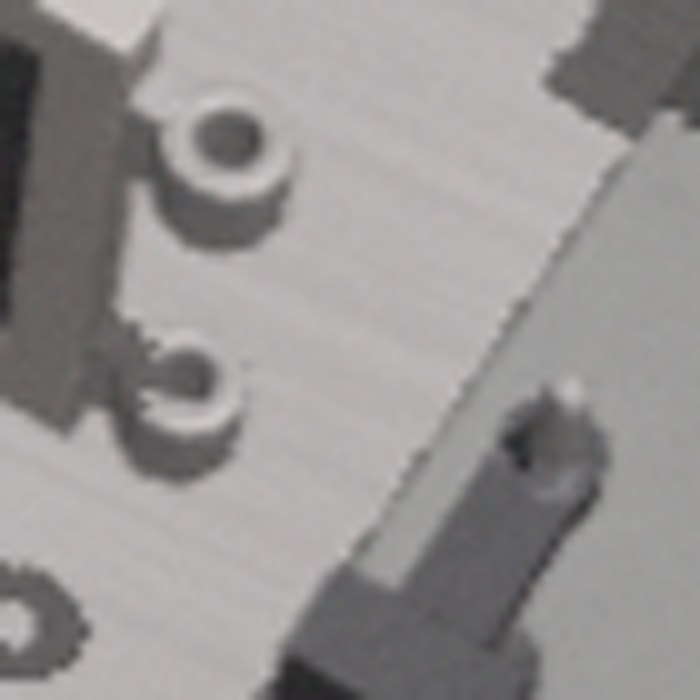

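Run:
```python
from h import *
import pickle
p,K,M=pickle.load(open('s6.pkl','rb'))
g=lambda x,y,z:atz(K,M,*f(x,y,10,360,300),z)[:2]
z=.1861-.0215
r=g(229,141,z); rl=g(187,378,z-.074)
print('ringU',r,'ringL',rl,'expected',np.array([.62176,.0494])+.0515*np.array([np.cos(1.4632),np.sin(1.4632)]))
print('tip',g(570,388,.137),'foot',g(550,448,.118))
```

```text
ringU [0.62779775 0.10216763] ringL [0.62788553 0.10307116] expected [0.62729053 0.10060218]
tip [0.62622711 0.16213099] foot [0.62661323 0.16191986]
```

Request:
send_rows([
  [[0,-4,0.7,1.5,-0.002],[0,-8,1,0,0],[0,-10,1,0,0],[0,-10,1,0,0],[0,-10,1,0,0],[0,-8,1,0,0],[0,-6,1,0,0],[0,-4.3,1,0,0],[0,0,0,0,0],[0,0,0,0,0]],
])

```text
time_s: 10.73
position: [0.6192, 0.1104, 0.1827]
tool_rot: [-0.669, 0.743, -0.0, -0.0]
wrist_force: [-0.4, 0.4, -5.2]
gripper_width: 0.0095
```

Run:
```python
from h import *
import pickle
from need import need
need([.6206,.1102,.1845],-1.6766)
p,K,M=cam('scene'); save('s7.png',crop(p,370,300,440,380,8)); 
pickle.dump((p,K,M),open('s7.pkl','wb'))
```

```text
t 10.7333 pos [0.6192 0.1104 0.1827] yaw -1.6759 tilt [-0.     -0.0004] F [-0.38  0.44 -5.23] T [ 0.087 -0.016  0.042] w 0.0095
need [ 0.1 -1.4 -1.8] roll 0.0007
```

View pics/s7.png

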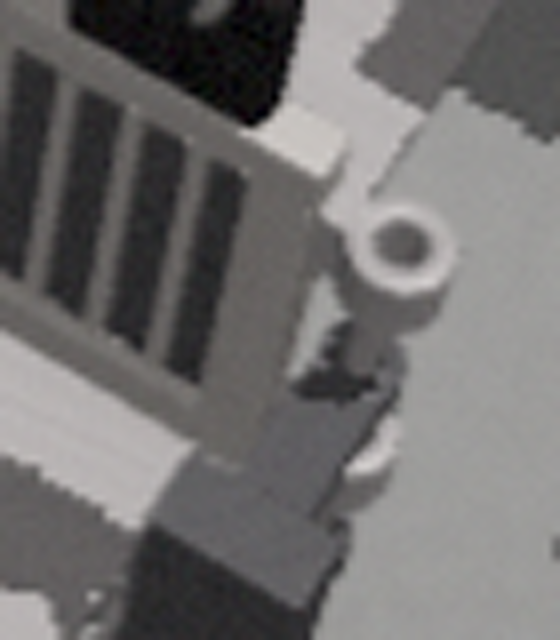

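Run:
```python
from h import *
import pickle
p,K,M=pickle.load(open('s7.pkl','rb'))
for z in (.1612,.163): print('ring',atz(K,M,*f(402,248,8,370,300),z)[:2])
q=proj(K,M,[.6262,.1621,.1612]); print(((q-[370,300]+.5)*8-.5))
```

```text
ring [0.62549198 0.16331173]
ring [0.62655789 0.16345513]
[394.60484269 248.17721079]
```

Request:
send_rows([
  [[0,0.4,-1.2,0,0],[0,0,0,2,0],[0,0,0,1.5,0],[0,0,0,1,0],[0,0,0,0,0],[0,0,0,0,0]],
])

```text
time_s: 11.28
position: [0.6203, 0.1096, 0.178]
tool_rot: [-0.669, 0.744, 0.0, -0.0]
wrist_force: [0.9, 0.7, -4.5]
gripper_width: 0.0093
```

```bash
python3 need.py .6205 .1098 .1765 -1.6766
```

```text
t 11.2833 pos [0.6203 0.1096 0.178 ] yaw -1.6766 tilt [-0.0004  0.    ] F [ 0.85  0.66 -4.47] T [ 0.121  0.012 -0.034] w 0.0093
need [-0.2 -0.2  1.5] roll -0.0
```

Request:
send_rows([
  [[0,0,0,1,0],[0,0,0,1,0],[0,0,0,0,0]],
])

```text
time_s: 11.53
position: [0.6203, 0.1098, 0.176]
tool_rot: [-0.669, 0.743, 0.0, -0.0]
wrist_force: [0.5, -0.5, -5.2]
gripper_width: 0.0096
```

Request:
send_rows([
  [[0,0,0,1,0],[0,0,0,0,0]],
])

```text
time_s: 11.7
position: [0.6204, 0.1098, 0.175]
tool_rot: [-0.669, 0.743, 0.0, -0.0]
wrist_force: [0.4, 0.0, -4.5]
gripper_width: 0.0094
```

Request:
send_rows([
  [[0,0,0,1,0],[0,0,0,0,0]],
])

```text
time_s: 11.87
position: [0.6203, 0.1098, 0.174]
tool_rot: [-0.669, 0.743, 0.0, -0.0]
wrist_force: [-0.4, -0.3, -4.1]
gripper_width: 0.0102
```

Request:
send_rows([
  [[0,0,0,1,0],[0,0,0,0,0]],
])

```text
time_s: 12.03
position: [0.6204, 0.1098, 0.173]
tool_rot: [-0.669, 0.743, 0.0, -0.0]
wrist_force: [-0.2, 0.1, -5.5]
gripper_width: 0.01
```

Request:
send_rows([
  [[0,0,0,1,0],[0,0,0,0,0]],
])

```text
time_s: 12.2
position: [0.6203, 0.1098, 0.172]
tool_rot: [-0.669, 0.743, 0.0, -0.0]
wrist_force: [-0.4, 0.3, -5.7]
gripper_width: 0.0091
```

```bash
python3 need.py .6205 .1098 .1575 -1.6766
```

```text
t 12.2 pos [0.6203 0.1098 0.172 ] yaw -1.6764 tilt [-0.0002  0.0001] F [-0.37  0.35 -5.7 ] T [ 0.074 -0.035 -0.054] w 0.0091
need [-0.  -0.2 14.5] roll 0.0002
```

Run:
```python
from h import *
p,K,M=cam('scene'); save('s8.png',crop(p,370,300,440,380,8));
```

```text
(no output)
```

View pics/s8.png

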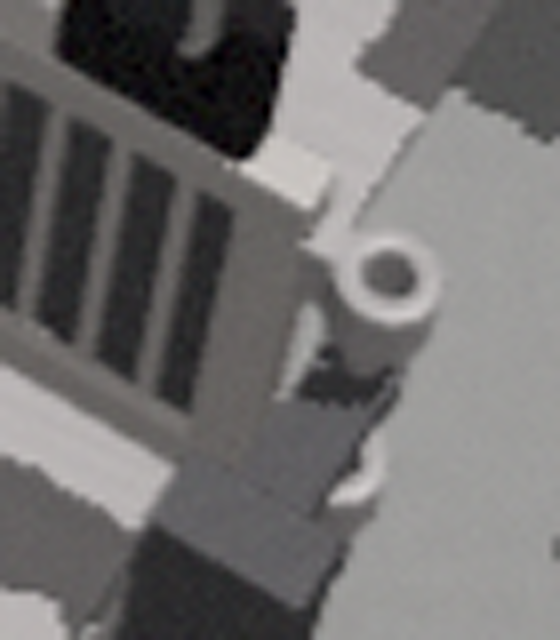

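Request:
send_rows([
  [[0,0,0,1,0],[0,0,0,1,0],[0,0,0,0,0]],
])

```text
time_s: 12.5
position: [0.6203, 0.1098, 0.1699]
tool_rot: [-0.669, 0.743, 0.0, -0.0]
wrist_force: [-0.2, -0.1, -5.0]
gripper_width: 0.0093
```

Request:
send_rows([
  [[0,0,0,1,0],[0,0,0,1,0],[0,0,0,0,0]],
])

```text
time_s: 12.75
position: [0.6203, 0.1098, 0.1679]
tool_rot: [-0.669, 0.743, 0.0, -0.0]
wrist_force: [0.4, -0.4, -4.4]
gripper_width: 0.0098
```

Request:
send_rows([
  [[0,0,0,1,0],[0,0,0,1,0],[0,0,0,0,0]],
])

```text
time_s: 13.0
position: [0.6203, 0.1098, 0.1659]
tool_rot: [-0.669, 0.743, 0.0, -0.0]
wrist_force: [0.0, 0.6, -5.1]
gripper_width: 0.0098
```

Request:
send_rows([
  [[0,0,0,1,0],[0,0,0,1,0],[0,0,0,0,0]],
])

```text
time_s: 13.25
position: [0.6203, 0.1098, 0.1639]
tool_rot: [-0.669, 0.743, 0.0, -0.0]
wrist_force: [-0.5, -0.1, -5.4]
gripper_width: 0.0098
```

Run:
```python
from need import *
need([.6205,.1098,.1575],-1.6766)
p,K,M=cam('scene'); save('s9.png',crop(p,370,300,440,380,8));
```

```text
t 13.25 pos [0.6203 0.1098 0.1639] yaw -1.6764 tilt [-0.0003  0.0001] F [-0.51 -0.07 -5.35] T [ 0.077 -0.055 -0.014] w 0.0098
need [-0.  -0.2  6.4] roll 0.0002
```

View pics/s9.png

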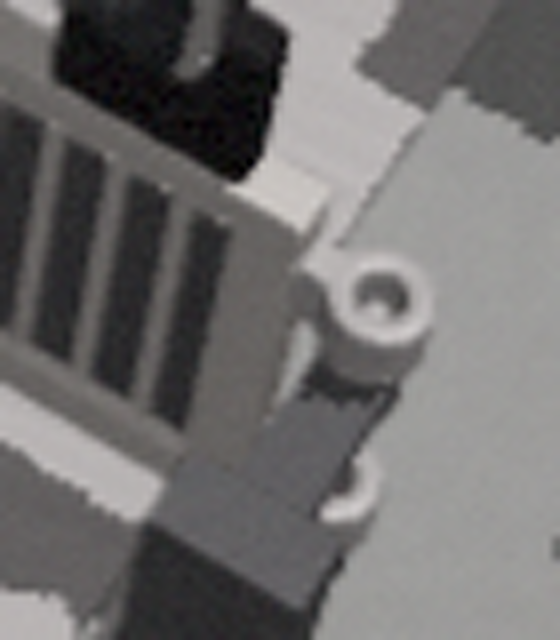

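Request:
send_rows([
  [[0,0,0,1,0],[0,0,0,1,0],[0,0,0,1,0],[0,0,0,1,0],[0,0,0,0,0]],
])

```text
time_s: 13.72
position: [0.6202, 0.1098, 0.1599]
tool_rot: [-0.669, 0.743, 0.0, -0.0]
wrist_force: [-0.8, 0.2, -4.7]
gripper_width: 0.0097
```

Request:
send_rows([
  [[0,0,0,0.8,0],[0,0,0,0.7,0],[0,0,0,0,0]],
])

```text
time_s: 13.97
position: [0.6203, 0.1098, 0.1586]
tool_rot: [-0.669, 0.743, 0.0, -0.0]
wrist_force: [-0.7, -0.3, -5.0]
gripper_width: 0.0097
```

Request:
send_rows([
  [[0,0,0,0.5,0],[0,0,0,0,0]],
])

```text
time_s: 14.13
position: [0.6204, 0.1098, 0.1581]
tool_rot: [-0.669, 0.743, 0.0, 0.0]
wrist_force: [-0.6, 0.8, -4.8]
gripper_width: 0.0095
```

Request:
send_rows([
  [[0,0,0,0.5,0],[0,0,0,0,0]],
])

```text
time_s: 14.3
position: [0.6204, 0.1098, 0.1577]
tool_rot: [-0.669, 0.743, 0.0, 0.0]
wrist_force: [-0.4, -0.2, -5.4]
gripper_width: 0.009
```

Request:
send_rows([
  [[0,0,0,0.5,0],[0,0,0,0,0]],
])

```text
time_s: 14.47
position: [0.6204, 0.1098, 0.1572]
tool_rot: [-0.669, 0.743, -0.0, 0.0]
wrist_force: [0.4, 0.5, -5.5]
gripper_width: 0.0094
```

Request:
send_rows([
  [[0,0,0,0.5,0],[0,0,0,0,0]],
])

```text
time_s: 14.63
position: [0.6206, 0.1097, 0.1571]
tool_rot: [-0.669, 0.743, -0.0, 0.0]
wrist_force: [-0.6, -0.9, -3.8]
gripper_width: 0.0096
```

Request:
send_rows([
  [[0,0,0,0.5,0],[0,0,0,0,0]],
])

```text
time_s: 14.8
position: [0.6207, 0.1096, 0.157]
tool_rot: [-0.669, 0.743, -0.0, 0.0]
wrist_force: [-0.4, -0.7, -0.0]
gripper_width: 0.0096
```

Request:
send_rows([
  [[0,0,0,0.5,0],[0,0,0,0,0]],
])

```text
time_s: 14.97
position: [0.6209, 0.1094, 0.1569]
tool_rot: [-0.669, 0.743, -0.001, 0.001]
wrist_force: [-1.7, -2.8, 5.4]
gripper_width: 0.0099
```

Run:
```python
from need import *
need([.6205,.1098,.1575],-1.6766)
p,K,M=cam('scene'); save('s10.png',crop(p,340,270,440,380,6)); 
p,K,M=cam('wrist'); save('w10.png',p);
```

```text
t 14.9667 pos [0.6209 0.1094 0.1569] yaw -1.6766 tilt [ 0.0018 -0.0004] F [-1.68 -2.8   5.4 ] T [-0.32   0.476  0.056] w 0.0099
need [-0.3  0.4 -0.6] roll 0.0
```

View pics/s10.png

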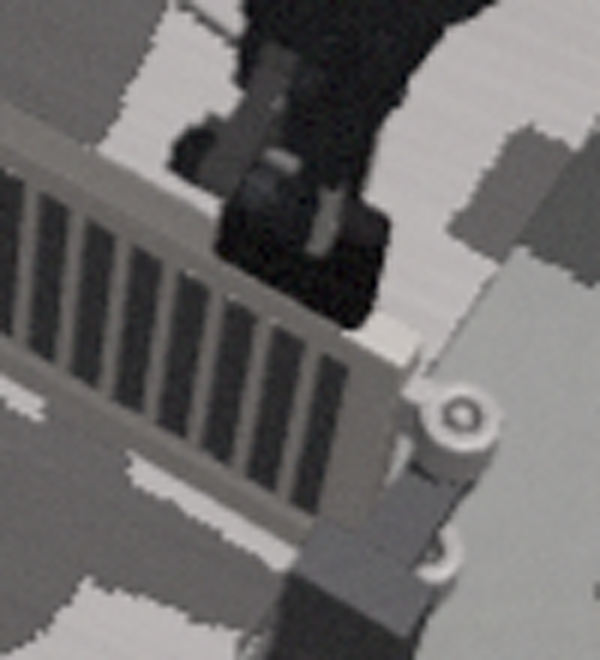

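View pics/w10.png

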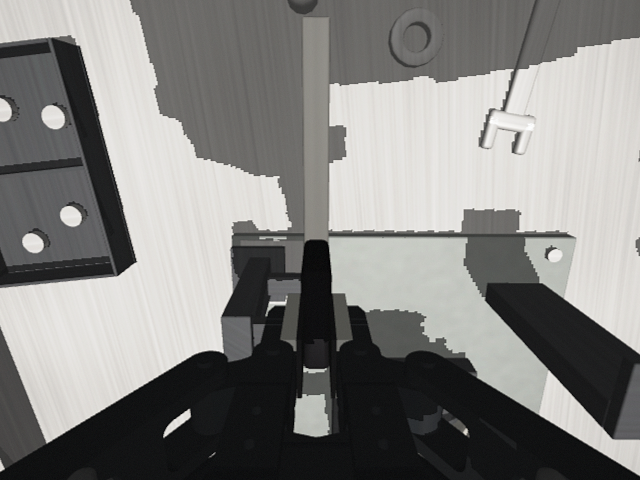

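Request:
send_rows([
  [[0,0,0,-0.7,0],[0,0,0,-0.6,0],[0,0,0,0,0]],
], squeeze=20)

```text
time_s: 15.32
position: [0.6207, 0.1096, 0.157]
tool_rot: [-0.669, 0.744, -0.0, 0.0]
wrist_force: [-0.2, -2.3, 1.0]
gripper_width: 0.0096
```

Request:
send_rows([
  [[12,0,0,0,0],[14,0,0,0,0],[17,0,0,0,0],[20,0,0,0,0],[20,0,0,0,0],[20,0,0,0,0]],
])

```text
time_s: 15.82
position: [0.6204, 0.1101, 0.157]
tool_rot: [-0.669, 0.743, 0.0, 0.0]
wrist_force: [0.6, 0.7, -0.9]
gripper_width: 0.0172
```

Run:
```python
from need import *
need([.6205,.1098,.1575],-1.6766)
p,K,M=cam('scene'); save('s11.png',crop(p,340,270,440,380,6)); 
p,K,M=cam('wrist'); save('w11.png',p);
```

```text
t 15.8167 pos [0.6204 0.1101 0.157 ] yaw -1.6761 tilt [0.     0.0004] F [ 0.61  0.73 -0.91] T [-0.019 -0.002 -0.008] w 0.0172
need [ 0.3 -0.1 -0.5] roll 0.0005
```

View pics/s11.png

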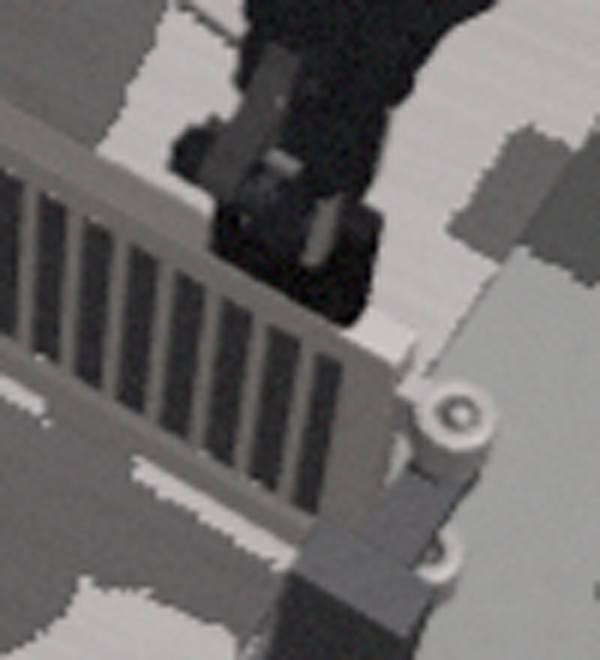

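View pics/w11.png

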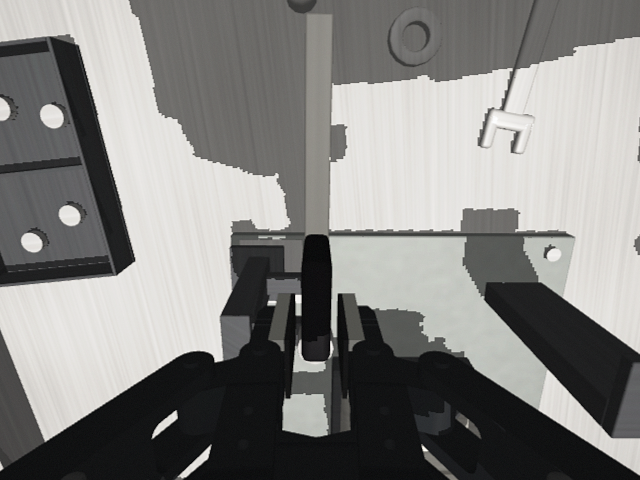

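Request:
send_rows([
  [[20,0,1,0,0.02],[20,0,1.6,0,0.03],[20,0,2.1,0,0.04],[20,0,2.1,0,0.04],[20,0,2.1,0,0.04],[20,-0.1,2.1,0,0.04],[20,0,2.1,0,0.04],[20,-0.1,2.1,0,0.04],[20,0,2.1,0,0.04],[20,-0.1,2.1,0,0.04]],
])

```text
time_s: 16.75
position: [0.6021, 0.1154, 0.1572]
tool_rot: [-0.519, 0.855, -0.0, 0.0]
wrist_force: [0.3, 0.7, -0.1]
gripper_width: 0.0172
```

```bash
cat > arc.py <<'E'
from need import *
s=arm.sense(); Rt=R.from_quat(s['tool_rot']).as_matrix(); x=Rt[:2,0]; y=np.arctan2(x[1],x[0])
A=np.array([.6261,.1620]); t=A+.0525*x
print('gate yaw',y+np.pi-2*np.pi*(y>0),'remaining',(y+np.pi-2*np.pi*(y>0))+.105)
need([*t,.157],y)
E
python3 arc.py
```

```text
gate yaw 1.0923073694755545 remaining 1.1973073694755545
t 16.75 pos [0.6021 0.1154 0.1572] yaw -2.0493 tilt [0.0009 0.0003] F [ 0.25  0.69 -0.11] T [-0.001 -0.129 -0.024] w 0.0172
need [0.1 0.2 0.2] roll -0.0
```

Request:
send_rows([
  [[20,0,2.1,0,0.04],[20,-0.1,2.1,0,0.04],[20,0,2.1,0,0.04],[20,0,2.1,0,0.04],[20,-0.1,2.1,0,0.04],[20,0,2.1,0,0.04],[20,0,2.1,0,0.04],[20,-0.1,2.1,0,0.04],[20,0,2.1,0,0.04],[20,-0.1,2.1,0,0.04]],
])

```text
time_s: 17.58
position: [0.586, 0.1283, 0.1573]
tool_rot: [-0.339, 0.941, -0.0, 0.001]
wrist_force: [0.5, -1.1, 0.5]
gripper_width: 0.0169
```

```bash
python3 arc.py
python3 - <<'E'
from h import *
p,K,M=cam('wrist'); save('w12.png',p)
p,K,M=cam('scene'); save('s12.png',crop(p,300,200,540,400,3));
E
```

```text
gate yaw 0.6921767305293112 remaining 0.7971767305293112
t 17.5833 pos [0.586  0.1283 0.1573] yaw -2.4494 tilt [0.0011 0.0001] F [ 0.5  -1.07  0.5 ] T [-0.073 -0.157  0.01 ] w 0.0169
need [0.1 0.3 0.3] roll -0.0
```

View pics/w12.png

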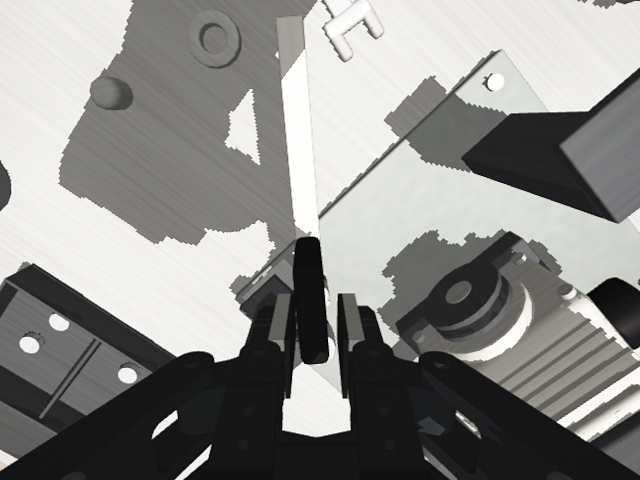

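View pics/s12.png

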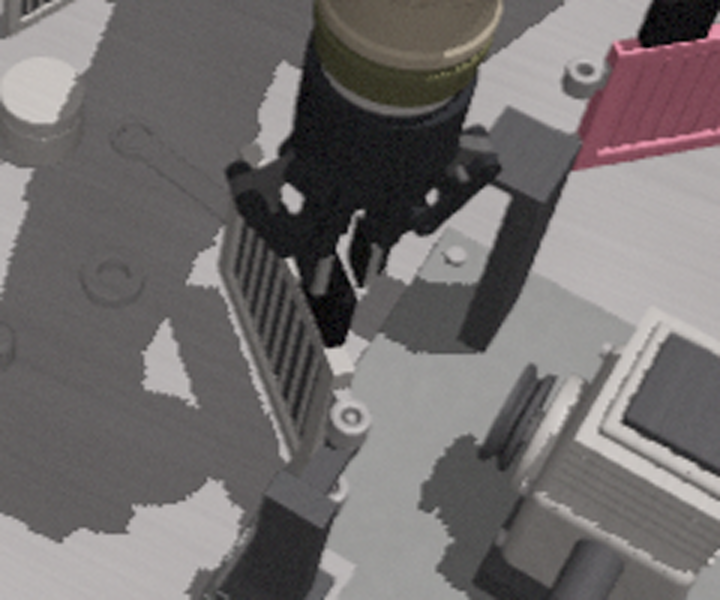

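Request:
send_rows([
  [[20,0,2.1,0,0.04],[20,-0.1,2.1,0,0.04],[20,0,2.1,0,0.04],[20,0,2.1,0,0.04],[20,-0.1,2.1,0,0.04],[20,0,2.1,0,0.04],[20,0,2.1,0,0.04],[20,-0.1,2.1,0,0.04],[20,0,2.1,0,0.04],[20,-0.1,2.1,0,0.04]],
])

```text
time_s: 18.52
position: [0.5759, 0.1465, 0.1571]
tool_rot: [-0.146, 0.989, -0.0, 0.0]
wrist_force: [0.3, -1.0, -0.3]
gripper_width: 0.0174
```

Request:
send_rows([
  [[20,0,2.1,0,0.04],[20,-0.1,2.1,0,0.04],[20,0,1.6,0,0.03],[20,0,1.6,0,0.03],[20,0,1.05,0,0.02],[20,0,1.05,0,0.02],[20,0,1.05,0,0.02],[20,0,1.05,0,0.02],[20,0,1.05,0,0.02],[20,0,1.05,0,0.02]],
])

```text
time_s: 19.35
position: [0.5734, 0.1601, 0.157]
tool_rot: [-0.017, 1.0, -0.0, 0.0]
wrist_force: [0.2, -0.2, 0.7]
gripper_width: 0.0172
```

```bash
python3 arc.py
python3 - <<'E'
from h import *
p,K,M=cam('wrist'); save('w13.png',p)
p,K,M=cam('scene'); save('s13.png',crop(p,300,200,540,400,3));
E
```

```text
gate yaw 0.0334077028704014 remaining 0.13840770287040138
t 19.35 pos [0.5734 0.1601 0.157 ] yaw -3.1082 tilt [ 0.0001 -0.    ] F [ 0.24 -0.2   0.67] T [-0.092 -0.146 -0.016] w 0.0172
need [-0.2  0.2  0. ] roll -0.0
```

View pics/w13.png

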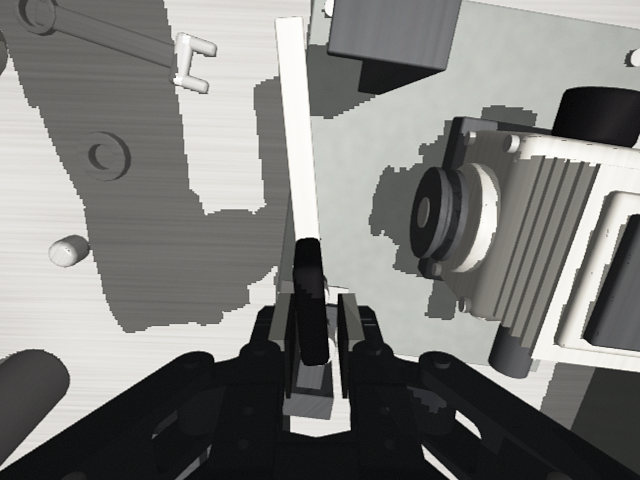

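View pics/s13.png

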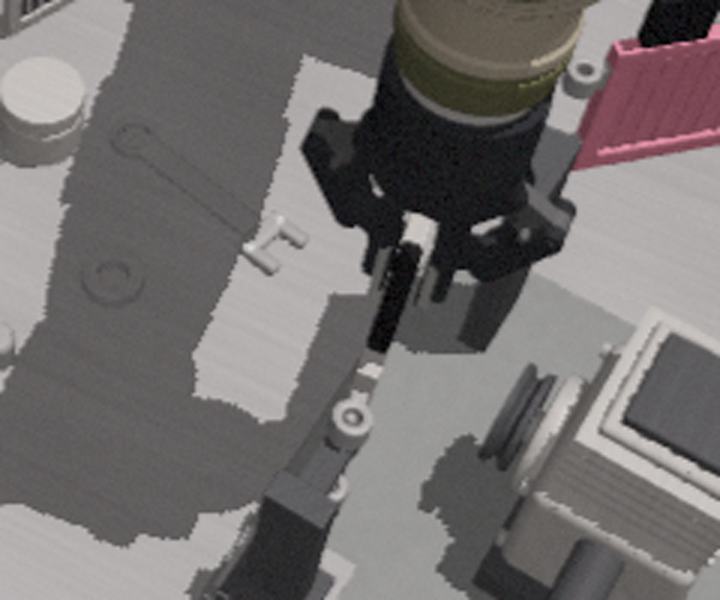

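Request:
send_rows([
  [[20,0,1.05,0,0.02],[20,0,1.05,0,0.02],[20,0,1.05,0,0.02],[20,0,1.05,0,0.02],[20,0,1.05,0,0.02],[20,0,1.05,0,0.02],[20,0,0.5,0,0.01]],
])

```text
time_s: 20.03
position: [0.5735, 0.1671, 0.157]
tool_rot: [0.048, 0.999, 0.0, 0.0]
wrist_force: [1.0, -0.9, 1.1]
gripper_width: 0.0169
```

```bash
python3 arc.py
python3 - <<'E'
from h import *
p,K,M=cam('wrist'); save('w14.png',p)
E
```

```text
gate yaw -0.09631512512143026 remaining 0.00868487487856974
t 20.0333 pos [0.5735 0.1671 0.157 ] yaw 3.0453 tilt [0.     0.0002] F [ 0.96 -0.88  1.12] T [-0.24  -0.115 -0.014] w 0.0169
need [-0.3  0.  -0. ] roll -0.0
```

View pics/w14.png

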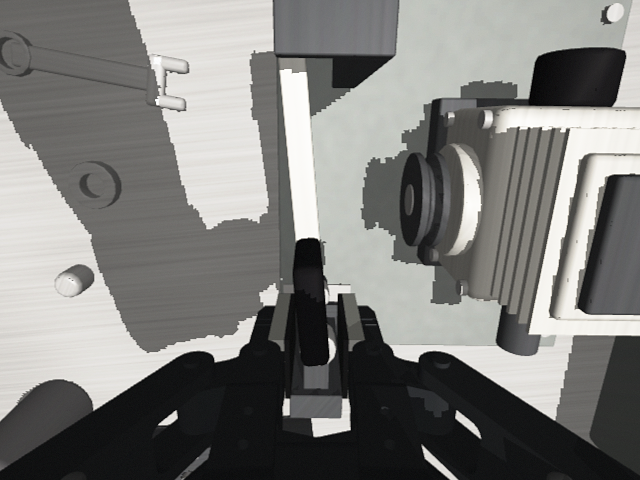

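Request:
send_rows([
  [[20,0,0.8,0,0.005],[20,0,0.8,0,0],[20,0,0.7,0,0],[20,0,0.5,0,0],[20,0,0,0,0]],
])

```text
time_s: 20.5
position: [0.5736, 0.1698, 0.157]
tool_rot: [0.05, 0.999, 0.0, -0.0]
wrist_force: [-1.0, -1.3, 0.2]
gripper_width: 0.0167
```

Request:
send_rows([
  [[20,0,0.5,0,0],[20,0,0.4,0,0],[20,0,0,0,0]],
])

```text
time_s: 20.75
position: [0.5738, 0.1706, 0.1569]
tool_rot: [0.05, 0.999, 0.0, -0.0]
wrist_force: [-0.7, -0.2, -0.1]
gripper_width: 0.0168
```

```bash
python3 arc.py
python3 - <<'E'
from h import *
p,K,M=cam('wrist'); save('w15.png',p)
E
```

```text
gate yaw -0.09966512396420946 remaining 0.0053348760357905395
t 20.75 pos [0.5738 0.1706 0.1569] yaw 3.0419 tilt [-0.0002  0.0001] F [-0.74 -0.15 -0.05] T [-0.124  0.131 -0.008] w 0.0168
need [-0.4 -3.4 -0.1] roll -0.0
```

View pics/w15.png

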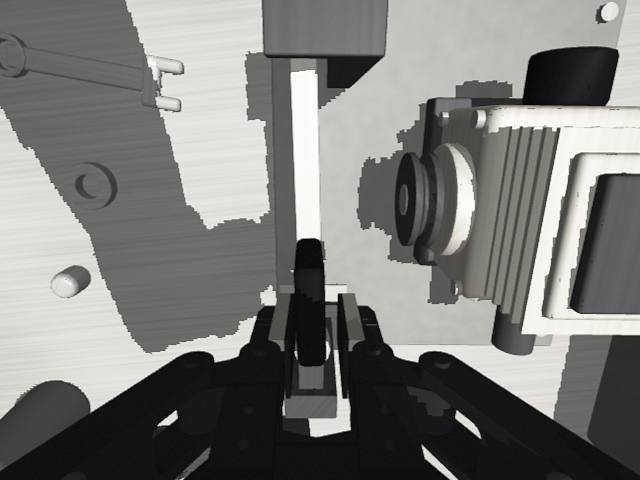

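Request:
send_rows([
  [[20,0,0.5,0,0.005],[20,0,0.5,0,0],[20,0,0,0,0]],
])

```text
time_s: 21.05
position: [0.574, 0.1716, 0.157]
tool_rot: [0.052, 0.999, 0.0, 0.0]
wrist_force: [0.4, -0.9, 0.9]
gripper_width: 0.0172
```

Request:
send_rows([
  [[20,0,0.5,0,0.005],[20,0,0.4,0,0],[20,0,0,0,0]],
])

```text
time_s: 21.3
position: [0.5741, 0.1725, 0.157]
tool_rot: [0.055, 0.998, 0.0, -0.0]
wrist_force: [-0.0, -0.4, 1.0]
gripper_width: 0.0171
```

Request:
send_rows([
  [[20,0,0.5,0,0],[20,0,0.4,0,0],[20,0,0,0,0]],
])

```text
time_s: 21.55
position: [0.5742, 0.1733, 0.157]
tool_rot: [0.055, 0.998, -0.0, -0.0]
wrist_force: [-0.6, -1.0, 0.5]
gripper_width: 0.0167
```

```bash
python3 arc.py
python3 - <<'E'
from h import *
p,K,M=cam('wrist'); save('w16.png',p)
E
```

```text
gate yaw -0.10982555008027894 remaining -0.004825550080278948
t 21.55 pos [0.5742 0.1733 0.157 ] yaw 3.0318 tilt [-0.     -0.0001] F [-0.57 -1.04  0.53] T [-0.19   0.152 -0.009] w 0.0167
need [-0.4 -5.5 -0. ] roll -0.0
```

View pics/w16.png

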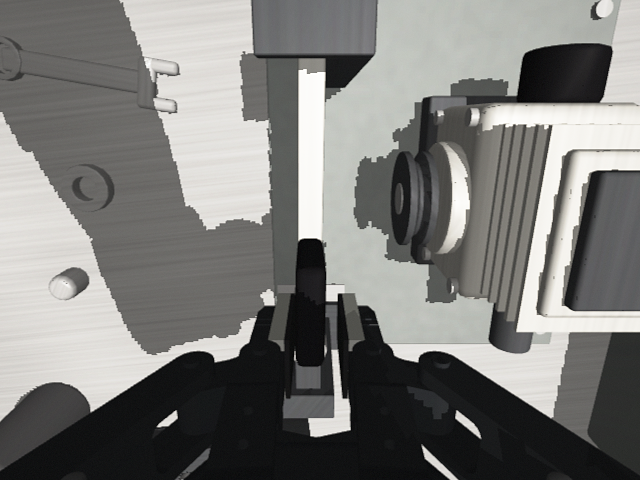

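Request:
send_rows([
  [[20,0,0.5,0,0.005],[20,0,0.4,0,0],[20,0,0,0,0]],
])

```text
time_s: 21.85
position: [0.5743, 0.1736, 0.157]
tool_rot: [0.058, 0.998, -0.001, -0.0]
wrist_force: [0.3, -4.0, 0.7]
gripper_width: 0.0171
```

Request:
send_rows([
  [[20,0,0.4,0,0.005],[20,0,0.3,0,0],[20,0,0,0,0]],
])

```text
time_s: 22.1
position: [0.5743, 0.1738, 0.157]
tool_rot: [0.06, 0.998, -0.001, -0.0]
wrist_force: [0.5, -6.0, 1.1]
gripper_width: 0.0172
```

Request:
send_rows([
  [[20,0,0.4,0,0.005],[20,0,0.3,0,0],[20,0,0,0,0]],
])

```text
time_s: 22.35
position: [0.5743, 0.1739, 0.157]
tool_rot: [0.063, 0.998, -0.002, -0.0]
wrist_force: [-0.2, -7.9, 0.5]
gripper_width: 0.0169
```

```bash
python3 arc.py
python3 - <<'E'
from h import *
p,K,M=cam('wrist'); save('w17.png',crop(p,200,0,420,420,1.9))
p,K,M=cam('scene'); save('s17.png',crop(p,340,210,520,380,4));
E
```

```text
gate yaw -0.12609022833987815 remaining -0.021090228339878156
t 22.35 pos [0.5743 0.1739 0.157 ] yaw 3.0155 tilt [-0.0003 -0.0032] F [-0.21 -7.85  0.51] T [-1.655  0.266 -0.023] w 0.0169
need [-0.4 -5.3  0. ] roll -0.0
```

View pics/w17.png

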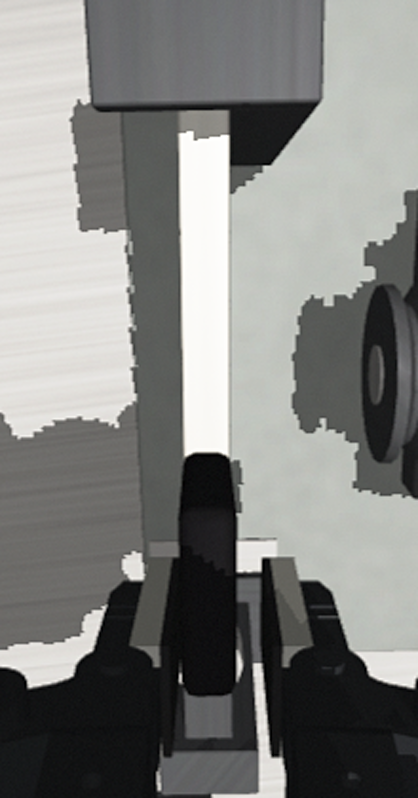

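View pics/s17.png

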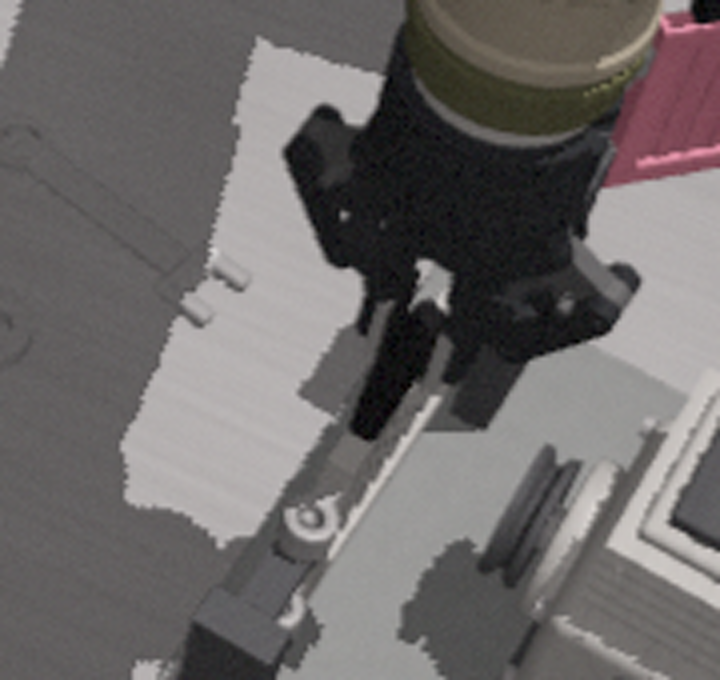

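Request:
send_rows([
  [[20,0,-0.7,0,0],[20,0,-0.7,0,0],[20,0,-0.7,0,0],[24,0,-0.5,0,0],[30,0,0,0,0],[40,0,0,0,0],[50,0,0,0,0],[60,0,0,0,0],[60,0,0,0,0],[60,0,0,0,0]],
])

```text
time_s: 23.28
position: [0.5741, 0.1732, 0.157]
tool_rot: [0.062, 0.998, 0.0, 0.0]
wrist_force: [0.2, -0.3, -0.1]
gripper_width: 0.0512
```

```bash
python3 arc.py
python3 - <<'E'
from h import *
p,K,M=cam('wrist'); save('w18.png',crop(p,200,0,420,420,1.9))
E
```

```text
gate yaw -0.12458275953763653 remaining -0.019582759537636538
t 23.2833 pos [0.5741 0.1732 0.157 ] yaw 3.017 tilt [0.0001 0.0003] F [ 0.19 -0.27 -0.11] T [0.022 0.009 0.007] w 0.0512
need [-0.5 -4.7  0. ] roll -0.0
```

View pics/w18.png

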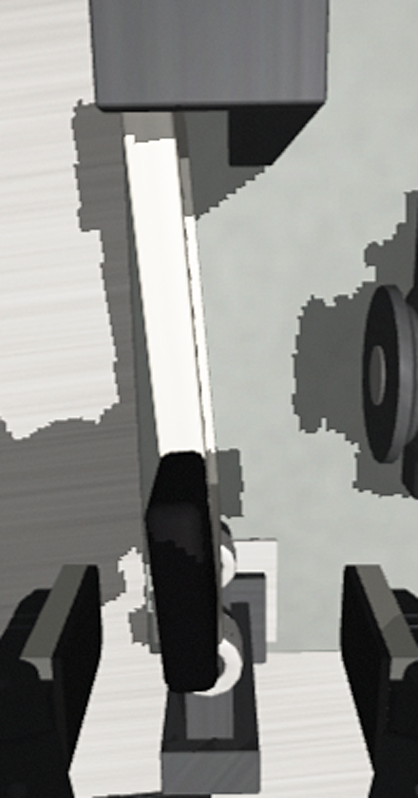

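Run:
```python
from h import *
s=arm.sense();print(s['time_s'])
p,K,M=cam('wrist'); save('w19.png',crop(p,200,0,420,420,1.9))
```

```text
23.3333
```

View pics/w19.png

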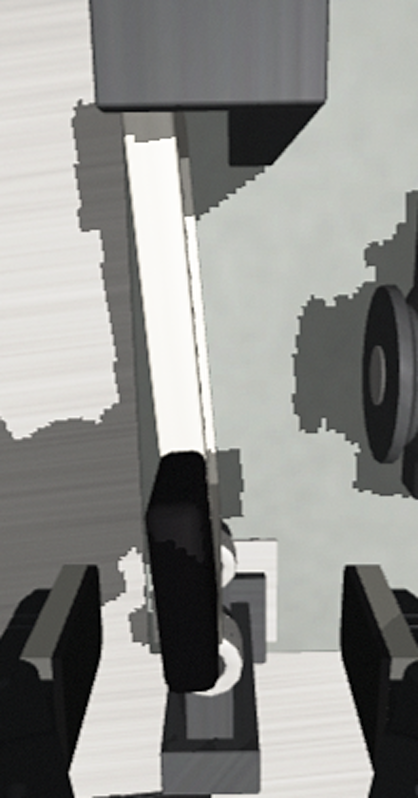

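Request:
send_rows([
  [[60,0,-2.5,0,-0.03],[60,0,-2.5,0,-0.03],[60,0,-2.5,0,-0.02],[60,0,0,0,0],[50,0,0,0,0],[42,0,0,0,0],[36,0,0,0,0],[30,0,0,0,0],[30,0,0,0,0],[30,0,0,0,0]],
])

```text
time_s: 24.22
position: [0.5734, 0.1656, 0.157]
tool_rot: [0.022, 1.0, 0.0, 0.0]
wrist_force: [0.1, -0.9, 0.7]
gripper_width: 0.0258
```

```bash
python3 arc.py
python3 - <<'E'
from h import *
p,K,M=cam('wrist'); save('w20.png',crop(p,200,0,420,420,1.9))
E
```

```text
gate yaw -0.044779034405753926 remaining 0.06022096559424607
t 24.2167 pos [0.5734 0.1656 0.157 ] yaw 3.0968 tilt [0.0001 0.0001] F [ 0.09 -0.93  0.66] T [ 0.007 -0.034  0.021] w 0.0258
need [-0.3 -1.3  0. ] roll -0.0
```

View pics/w20.png

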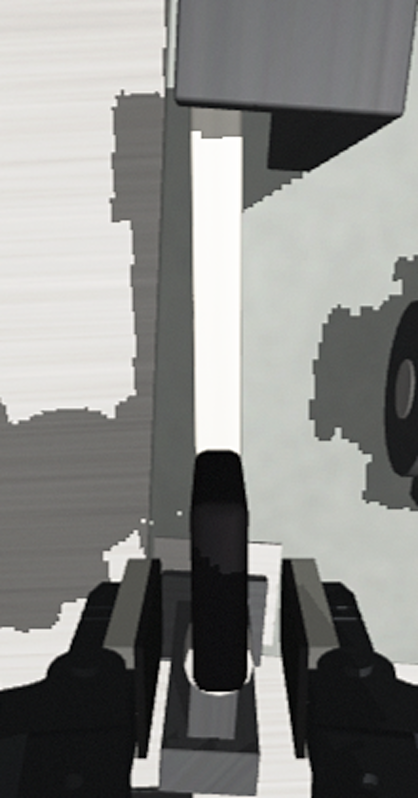

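Request:
send_rows([
  [[30,0,2,0,0],[30,0,2,0,0],[30,0,1.5,0,0],[30,0,1,0,0.01],[30,0,0.7,0,0.01],[30,0,0.6,0,0.01],[30,0,0.6,0,0.01],[30,0,0.6,0,0.01],[30,0,0.5,0,0.01],[30,0,0.4,0,0.01]],
])

```text
time_s: 25.1
position: [0.574, 0.1754, 0.1571]
tool_rot: [0.058, 0.998, 0.0, 0.0]
wrist_force: [0.4, -1.3, -0.7]
gripper_width: 0.0256
```

Request:
send_rows([
  [[30,0,0.3,0,0],[30,0,0.3,0,0],[30,0,0,0,0],[30,0,0,0,0]],
])

```text
time_s: 25.43
position: [0.5741, 0.176, 0.157]
tool_rot: [0.057, 0.998, 0.0, 0.0]
wrist_force: [1.2, -0.2, -0.5]
gripper_width: 0.0258
```

```bash
python3 arc.py
python3 - <<'E'
from h import *
p,K,M=cam('wrist'); save('w21.png',crop(p,200,0,420,420,1.9))
E
```

```text
gate yaw -0.11474952550692485 remaining -0.009749525506924858
t 25.4333 pos [0.5741 0.176  0.157 ] yaw 3.0268 tilt [0.0001 0.0001] F [ 1.24 -0.15 -0.47] T [-0.176 -0.065  0.047] w 0.0258
need [-0.8 -8.   0. ] roll -0.0
```

View pics/w21.png

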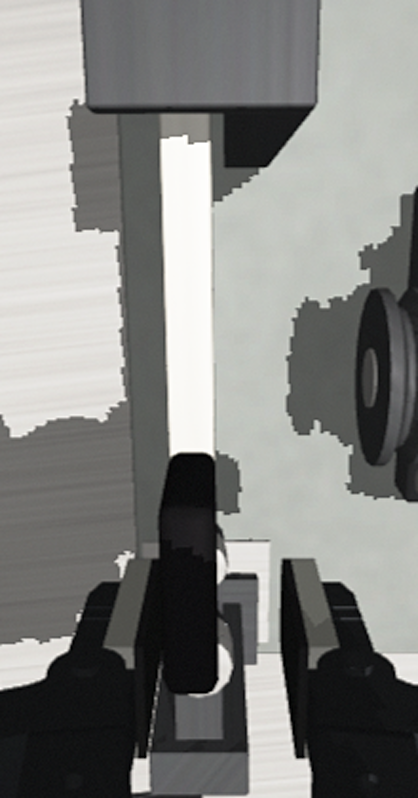

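Request:
send_rows([
  [[30,0,0.3,0,0.005],[30,0,0.3,0,0],[30,0,0.3,0,0],[30,0,0.3,0,0.005],[30,0,0.2,0,0],[30,0,0.1,0,0],[30,0,0,0,0]],
])

```text
time_s: 26.07
position: [0.5742, 0.1774, 0.157]
tool_rot: [0.062, 0.998, -0.0, 0.0]
wrist_force: [0.3, 0.8, 0.5]
gripper_width: 0.0256
```

Request:
send_rows([
  [[30,0,0.3,0,0],[30,0,0.2,0,0],[30,0,0,0,0]],
])

```text
time_s: 26.32
position: [0.5742, 0.1775, 0.157]
tool_rot: [0.063, 0.998, -0.0, -0.0]
wrist_force: [0.4, -3.4, 1.3]
gripper_width: 0.0256
```

```bash
python3 arc.py
python3 - <<'E'
from h import *
p,K,M=cam('wrist'); save('w22.png',crop(p,200,0,420,420,1.9))
E
```

```text
gate yaw -0.12510846952710875 remaining -0.02010846952710875
t 26.3167 pos [0.5742 0.1775 0.157 ] yaw 3.0165 tilt [-0.0001 -0.0008] F [ 0.41 -3.4   1.33] T [-0.807 -0.017 -0.017] w 0.0256
need [-0.9 -8.9  0. ] roll -0.0
```

View pics/w22.png

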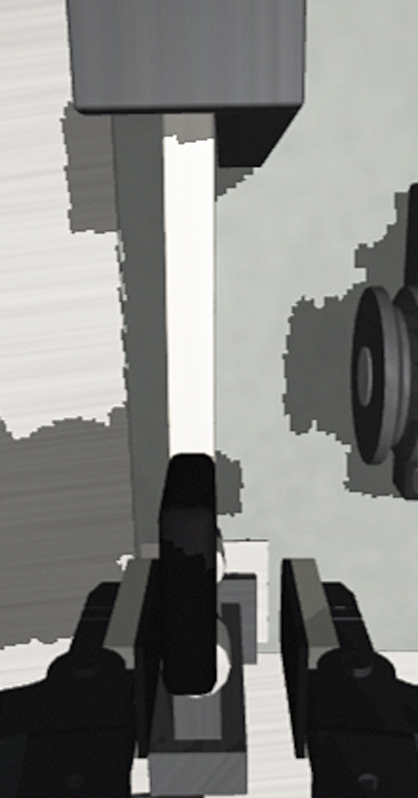

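Request:
send_rows([
  [[30,0,-0.1,0,0],[30,0,-0.1,0,0],[30,0,-0.1,0,0],[30,0,-0.1,0,0],[30,0,-0.1,0,0],[30,0,-0.1,0,0],[30,0,-0.1,0,0],[30,0,-0.1,0,0],[30,0,-0.2,0,0],[30,0,-0.2,0,0]],
])

```text
time_s: 27.2
position: [0.5742, 0.1774, 0.157]
tool_rot: [0.062, 0.998, 0.001, 0.0]
wrist_force: [0.1, -0.3, 0.2]
gripper_width: 0.0257
```

```bash
python3 arc.py
python3 - <<'E'
from h import *
p,K,M=cam('wrist'); save('w23.png',crop(p,200,0,420,420,1.9))
E
```

```text
gate yaw -0.12445035120000103 remaining -0.019450351200001034
t 27.2 pos [0.5742 0.1774 0.157 ] yaw 3.0171 tilt [0.0003 0.0011] F [ 0.06 -0.3   0.16] T [-0.168 -0.041  0.02 ] w 0.0257
need [-0.9 -8.8  0. ] roll -0.0
```

View pics/w23.png

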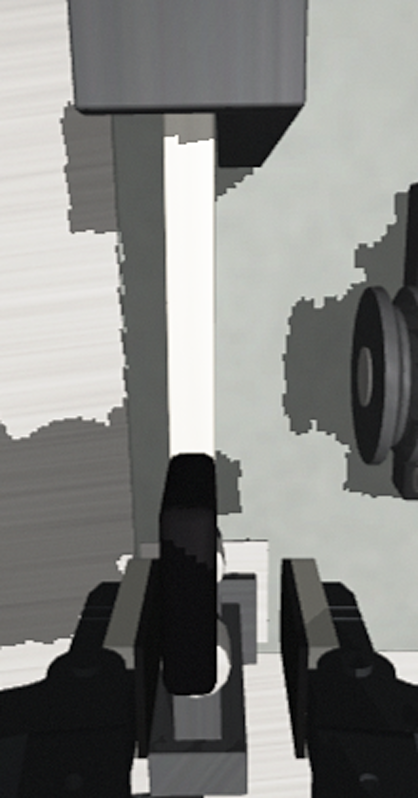

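Request:
send_rows([
  [[30,0,-0.1,0,0],[30,0,-0.1,0,0],[30,0,-0.1,0,0],[30,0,-0.1,0,0],[30,0,-0.1,0,0],[30,0,-0.1,0,0],[30,0,-0.1,0,0],[30,0,-0.1,0,0],[30,0,-0.1,0,0],[30,0,-0.1,0,0]],
])

```text
time_s: 28.08
position: [0.574, 0.1759, 0.157]
tool_rot: [0.062, 0.998, 0.0, 0.0]
wrist_force: [-0.6, -0.2, -0.2]
gripper_width: 0.0255
```

```bash
python3 arc.py
python3 - <<'E'
from h import *
p,K,M=cam('wrist'); save('w24.png',crop(p,200,0,420,420,1.9))
E
```

```text
gate yaw -0.12478665262012001 remaining -0.019786652620120013
t 28.0833 pos [0.574  0.1759 0.157 ] yaw 3.0168 tilt [0.     0.0001] F [-0.55 -0.16 -0.24] T [-0.01   0.038 -0.049] w 0.0255
need [-0.9 -7.3  0. ] roll -0.0
```

View pics/w24.png

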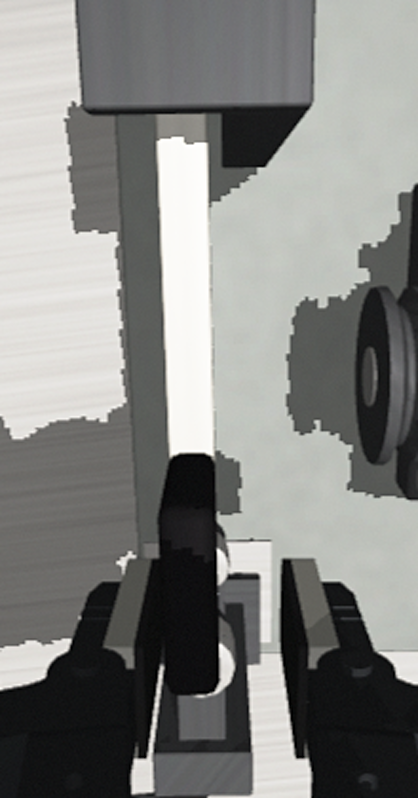

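Request:
send_rows([
  [[30,0,-1,0,-0.01],[30,0,-1.5,0,-0.01],[30,0,-1.5,0,-0.01],[30,0,-1.5,0,-0.01],[30,0,-1.5,0,-0.01],[30,0,-1.5,0,-0.01],[30,0,-1,0,-0.01],[30,0,-0.8,0,-0.01],[30,0,0,0,0],[30,0,0,0,0]],
])

```text
time_s: 28.97
position: [0.5731, 0.1655, 0.1571]
tool_rot: [0.022, 1.0, 0.0, 0.0]
wrist_force: [0.0, 0.7, -0.8]
gripper_width: 0.0253
```

```bash
python3 arc.py
python3 - <<'E'
from h import *
p,K,M=cam('wrist'); save('w25.png',crop(p,200,0,420,420,1.9))
E
```

```text
gate yaw -0.04489768148379447 remaining 0.060102318516205525
t 28.9667 pos [0.5731 0.1655 0.1571] yaw 3.0967 tilt [0.0001 0.0001] F [ 0.    0.74 -0.79] T [-0.06   0.009 -0.041] w 0.0253
need [-0.6 -1.1  0.1] roll -0.0
```

View pics/w25.png

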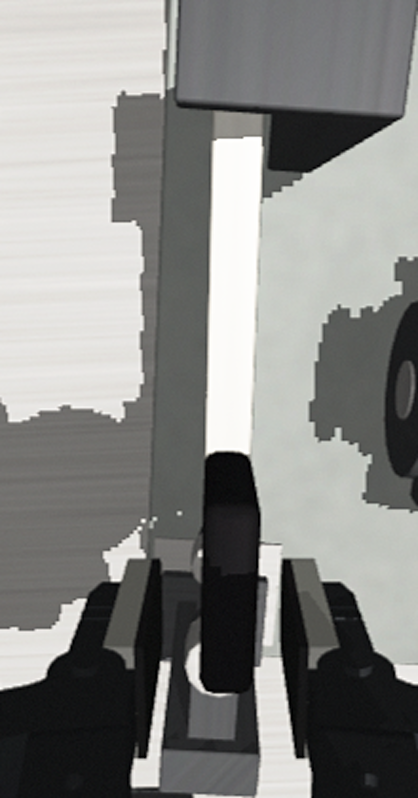

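Request:
send_rows([
  [[30,0,0,0,0],[30,0,0,0,0],[30,0,0,0,0],[30,0,0,0,0]],
])

```text
time_s: 29.35
position: [0.5731, 0.1656, 0.157]
tool_rot: [0.022, 1.0, 0.0, 0.0]
wrist_force: [0.6, -0.1, -0.3]
gripper_width: 0.0252
```

Run:
```python
from h import *
s=arm.sense(); print(s['time_s'],s['wrist_force'],s['wrist_torque'])
p,K,M=cam('wrist'); save('w26.png',crop(p,200,0,420,420,1.9))
```

```text
29.35 [ 0.63256496 -0.11268811 -0.28994749] [-0.03551152 -0.05860946 -0.02095596]
```

View pics/w26.png

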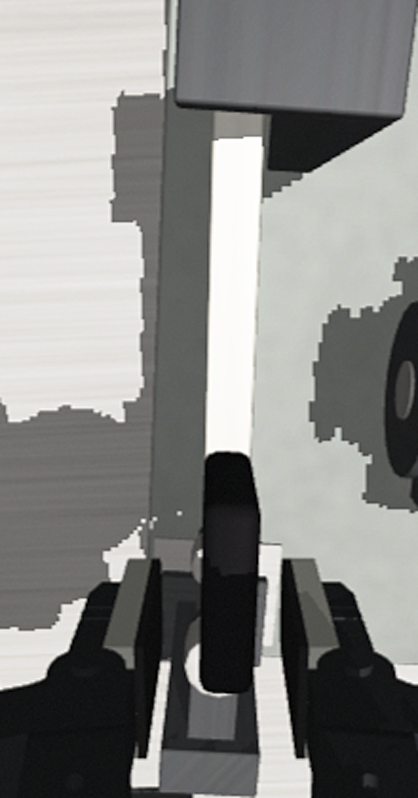

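```bash
cat > rail.py <<'E'
from h import *
def rail(K,M,name,a,b):
    A=atz(K,M,*f(*a,1.9,200,0),.152)[:2]; B=atz(K,M,*f(*b,1.9,200,0),.152)[:2]; d=B-A
    print(name,'end',A.round(4),'near',B.round(4),'yaw',round(np.arctan2(d[1],d[0]),4))
E
python3 - <<'E'
from rail import *
p,K,M=cam('wrist'); im=arm.sense()
Mi=np.linalg.inv
# tool_from_camera
s=arm.sense(); T=np.eye(4);T[:3,:3]=R.from_quat(s['tool_rot']).as_matrix();T[:3,3]=s['position']
X=np.linalg.inv(T)@M
def at(pos,yaw):
    T=np.eye(4); T[:3,:3]=np.array([[np.cos(yaw),np.sin(yaw),0],[np.sin(yaw),-np.cos(yaw),0],[0,0,-1]]); T[:3,3]=pos; return T@X
print(np.abs(at(s['position'],np.arctan2(T[1,0],T[0,0]))-M).max())
rail(K,at([.5741,.1732,.157],3.017),'w18',(150,140),(181,450))
rail(K,at([.5734,.1656,.157],3.0968),'w20',(217,140),(218.5,450))
rail(K,at([.5741,.176,.157],3.0268),'w21',(186.5,140),(191.5,450))
rail(K,at([.5742,.1775,.157],3.0165),'w22',(190,140),(191.5,450))
rail(K,at([.574,.1759,.157],3.0168),'w24',(183,140),(191.5,450))
rail(K,M,'w26',(238,140),(228,450))
rail(K,at([.5743,.1739,.157],3.0155),'w17',(205,140),(207,450))
E
```

```text
4.6453191373355596e-05
w18 end [0.4773 0.1697] near [0.5505 0.1663] yaw -0.0459
w20 end [0.4779 0.1694] near [0.5508 0.1664] yaw -0.0416
w21 end [0.4783 0.1797] near [0.5508 0.1715] yaw -0.1118
w22 end [0.4785 0.1829] near [0.5509 0.1733] yaw -0.1329
w24 end [0.4781 0.1798] near [0.5507 0.1717] yaw -0.1111
w26 end [0.4778 0.1742] near [0.5506 0.1688] yaw -0.0731
w17 end [0.4791 0.1828] near [0.5515 0.1736] yaw -0.126
```

Request:
send_rows([
  [[30,0,1,0,0.014],[30,0,1,0,0.014],[25,0,0,0,0],[20,0,0,0,0],[16,0,0,0,0],[12,0,0,0,0],[8,0,0,0,0],[0,0,0,0,0],[0,0,0,0,0],[0,0,0,0,0]],
], squeeze=40)

```text
time_s: 30.28
position: [0.5731, 0.1675, 0.1571]
tool_rot: [0.036, 0.999, -0.0, 0.0]
wrist_force: [-1.0, -1.0, 1.8]
gripper_width: 0.0102
```

```bash
python3 arc.py
python3 - <<'E'
from h import *
p,K,M=cam('wrist'); save('w27.png',crop(p,200,0,420,420,1.9))
E
```

```text
gate yaw -0.07288456451794101 remaining 0.03211543548205899
t 30.2833 pos [0.5731 0.1675 0.1571] yaw 3.0687 tilt [ 0.0001 -0.0001] F [-0.97 -1.02  1.82] T [-0.223  0.188  0.01 ] w 0.0102
need [-0.7 -1.6  0.1] roll -0.0
```

View pics/w27.png

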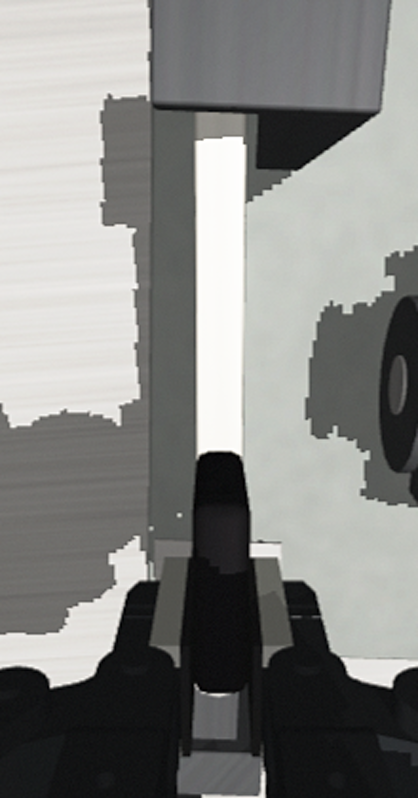

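Request:
send_rows([
  [[0,0,0,-0.4,0],[0,0,0,-0.4,0],[0,0,0,-0.4,0],[0,0,0,0,0],[0,0,0,0,0]],
])

```text
time_s: 30.75
position: [0.5731, 0.1674, 0.1573]
tool_rot: [0.036, 0.999, -0.0, -0.0]
wrist_force: [2.8, -0.7, -7.8]
gripper_width: 0.0107
```

```bash
python3 arc.py
```

```text
gate yaw -0.07294794326259968 remaining 0.03205205673740032
t 30.75 pos [0.5731 0.1674 0.1573] yaw 3.0686 tilt [-0.0009 -0.0003] F [ 2.77 -0.73 -7.81] T [-0.232 -0.518 -0.041] w 0.0107
need [-0.7 -1.5  0.3] roll -0.0
```

Request:
send_rows([
  [[0,-0.4,0,0,0],[0,-0.3,0,0,0],[0,0,0,0,0],[0,0,0,0,0]],
])

```text
time_s: 31.08
position: [0.5734, 0.1675, 0.1578]
tool_rot: [0.036, 0.999, -0.0, -0.001]
wrist_force: [-0.1, -1.6, -7.4]
gripper_width: 0.0104
```

```bash
python3 arc.py
```

```text
gate yaw -0.07274623170223293 remaining 0.03225376829776706
t 31.0833 pos [0.5734 0.1675 0.1578] yaw 3.0688 tilt [-0.0012 -0.0001] F [-0.14 -1.6  -7.37] T [-0.203 -0.106 -0.035] w 0.0104
need [-0.5 -1.7  0.8] roll -0.0
```

Request:
send_rows([
  [[0,0,-0.5,0,0],[0,0,0.5,0,0.01],[0,0,0.5,0,0.01],[0,0,0.5,0,0.01],[0,0,0.5,0,0.01],[0,0,0,0,0],[0,0,0,0,0]],
])

```text
time_s: 31.67
position: [0.5738, 0.1692, 0.1583]
tool_rot: [0.056, 0.998, 0.0, -0.0]
wrist_force: [-0.8, -0.0, -5.4]
gripper_width: 0.0105
```

```bash
python3 arc.py
```

```text
gate yaw -0.11254691453339039 remaining -0.007546914533390389
t 31.6667 pos [0.5738 0.1692 0.1583] yaw 3.029 tilt [-0.0001  0.0003] F [-0.81 -0.01 -5.37] T [ 0.062  0.291 -0.026] w 0.0105
need [-0.3 -1.3  1.3] roll -0.0
```

Request:
send_rows([
  [[0,0,0.3,0,0.006],[0,0,0.3,0,0.006],[0,0,0,0,0],[0,0,0,0,0]],
])

```text
time_s: 32.0
position: [0.574, 0.1697, 0.1583]
tool_rot: [0.062, 0.998, 0.0, 0.0]
wrist_force: [-1.7, 0.2, -4.0]
gripper_width: 0.0109
```

```bash
python3 arc.py
```

```text
gate yaw -0.12475862337714982 remaining -0.019758623377149828
t 32.0 pos [0.574  0.1697 0.1583] yaw 3.0168 tilt [0.0001 0.0002] F [-1.69  0.22 -4.04] T [0.031 0.289 0.028] w 0.0109
need [-0.1 -1.1  1.3] roll -0.0
```

Request:
send_rows([
  [[0,0,0.2,0,0.005],[0,0,0,0,0],[0,0,0,0,0]],
])

```text
time_s: 32.25
position: [0.5741, 0.1698, 0.1583]
tool_rot: [0.065, 0.998, 0.0, 0.0]
wrist_force: [-1.8, 0.4, -4.7]
gripper_width: 0.0102
```

```bash
python3 arc.py;  python3 - <<'E'
from h import *
p,K,M=cam('wrist'); save('w28.png',crop(p,200,0,420,420,1.9))
E
```

```text
gate yaw -0.12988192759511819 remaining -0.02488192759511819
t 32.25 pos [0.5741 0.1698 0.1583] yaw 3.0117 tilt [0.0001 0.0001] F [-1.82  0.39 -4.73] T [0.028 0.343 0.051] w 0.0102
need [-0.1 -1.   1.3] roll -0.0
```

View pics/w28.png

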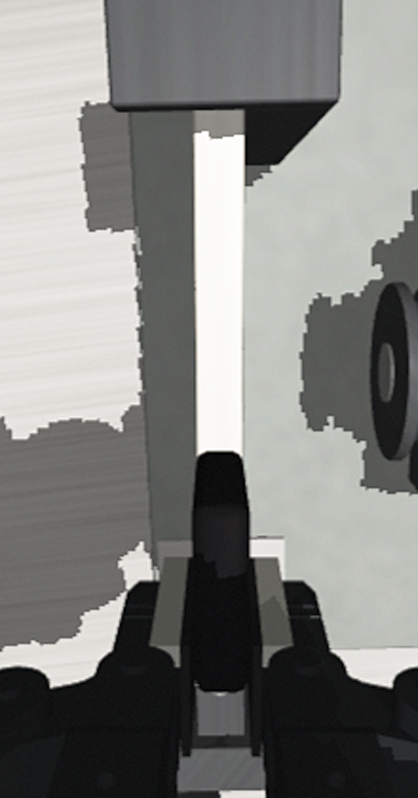

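Request:
send_rows([
  [[0,0.3,0.2,0,0.005],[0,0,0.2,0,0.004],[0,0,0,0,0],[0,0,0,0,0]],
])

```text
time_s: 32.63
position: [0.574, 0.17, 0.1583]
tool_rot: [0.069, 0.998, -0.0, 0.0]
wrist_force: [-0.3, -1.9, -4.3]
gripper_width: 0.0103
```

```bash
python3 arc.py
```

```text
gate yaw -0.13877718731546107 remaining -0.033777187315461074
t 32.6333 pos [0.574  0.17   0.1583] yaw 3.0028 tilt [ 0.0004 -0.0004] F [-0.25 -1.9  -4.27] T [-0.272  0.198  0.193] w 0.0103
need [-0.2 -0.7  1.3] roll -0.0
```

Request:
send_rows([
  [[0,0,0.2,0,0.005],[0,0,0,0,0],[0,0,0,0,0]],
])

```text
time_s: 32.88
position: [0.574, 0.1702, 0.1583]
tool_rot: [0.072, 0.997, -0.0, 0.0]
wrist_force: [-1.0, -2.2, -4.9]
gripper_width: 0.0104
```

```bash
python3 arc.py
```

```text
gate yaw -0.14378320922109467 remaining -0.03878320922109467
t 32.8833 pos [0.574  0.1702 0.1583] yaw 2.9978 tilt [ 0.0004 -0.0004] F [-0.96 -2.22 -4.88] T [-0.441  0.128  0.366] w 0.0104
need [-0.2 -0.7  1.3] roll -0.0
```

Request:
send_rows([
  [[0,0,0,0.4,0],[0,0,0,0.4,0],[0,0,0,0.4,0],[0,0,0,0.3,0],[0,0,0,0,0],[0,0,0,0,0]],
])

```text
time_s: 33.38
position: [0.5742, 0.1704, 0.1575]
tool_rot: [0.072, 0.997, 0.0, 0.001]
wrist_force: [-2.0, -3.8, 4.0]
gripper_width: 0.0104
```

```bash
python3 arc.py
```

```text
gate yaw -0.14386856451227814 remaining -0.038868564512278145
t 33.3833 pos [0.5742 0.1704 0.1575] yaw 2.9977 tilt [ 0.0012 -0.    ] F [-2.03 -3.77  3.99] T [-0.69   0.487  0.339] w 0.0104
need [-0.1 -0.8  0.5] roll -0.0
```

Request:
send_rows([
  [[0,0,0,-0.3,0],[0,0,0,-0.2,0],[0,0,0,0,0],[0,0,0,0,0]],
], squeeze=20)

```text
time_s: 33.72
position: [0.5741, 0.1704, 0.1575]
tool_rot: [0.072, 0.997, 0.0, 0.0]
wrist_force: [-1.5, -3.1, 2.4]
gripper_width: 0.0105
```

Request:
send_rows([
  [[12,0,0,0,0],[13,0,0,0,0],[14,0,0,0,0],[15,0,0,0,0],[17,0,0,0,0],[20,0,0,0,0],[25,0,0,0,0],[30,0,0,0,0],[30,0,0,0,0]],
])

```text
time_s: 34.47
position: [0.5739, 0.1707, 0.1571]
tool_rot: [0.072, 0.997, 0.0, 0.0]
wrist_force: [-0.6, 0.2, 0.1]
gripper_width: 0.0258
```

```bash
python3 arc.py;  python3 - <<'E'
from h import *
p,K,M=cam('wrist'); save('w29.png',crop(p,200,0,420,420,1.9))
E
```

```text
gate yaw -0.14363119136965885 remaining -0.038631191369658854
t 34.4667 pos [0.5739 0.1707 0.1571] yaw 2.998 tilt [0.     0.0004] F [-0.64  0.25  0.11] T [-0.022 -0.042  0.047] w 0.0258
need [-0.4 -1.1  0.1] roll -0.0
```

View pics/w29.png

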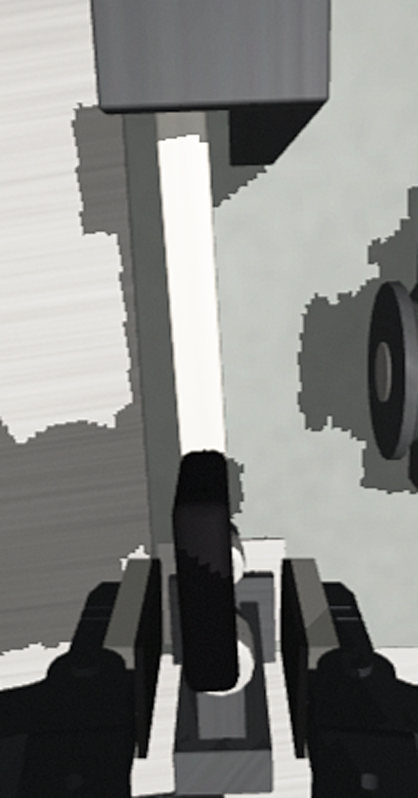

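Run:
```python
from rail import *
s=arm.sense()
p,K,M=cam('wrist'); save('w30.png',crop(p,200,0,420,420,1.9))
rail(K,M,'now',(184,140),(203,450)); print(s['time_s'])
p,K,M=cam('scene'); save('s30.png',crop(p,340,210,520,380,4));
```

```text
now end [0.4781 0.1765] near [0.5509 0.1697] yaw -0.0929
34.5167
```

View pics/s30.png

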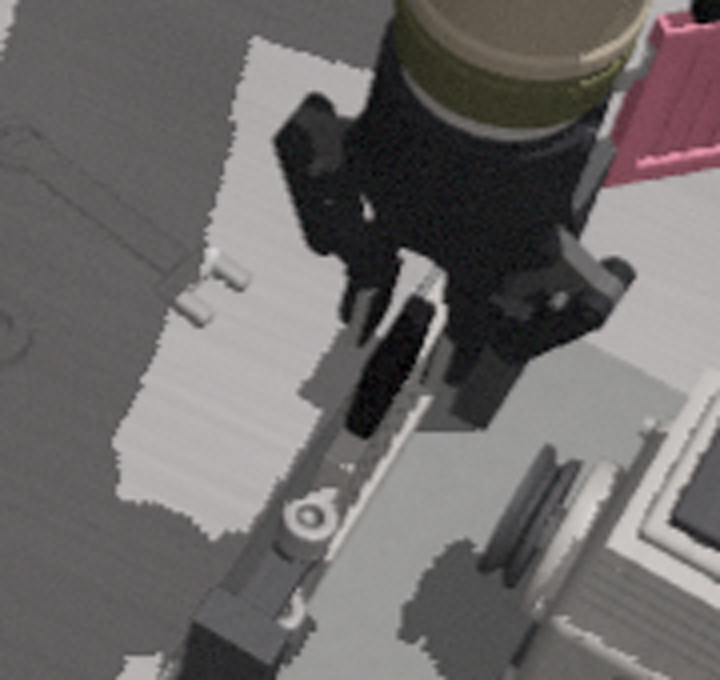

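View pics/w30.png

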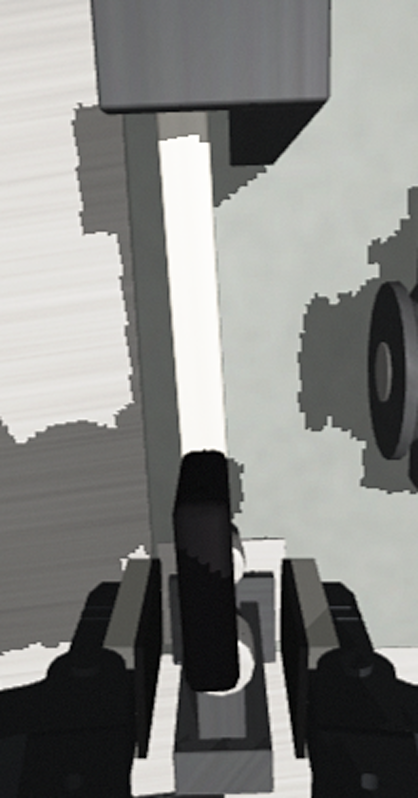

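Request:
send_rows([
  [[30,0,0,0,0],[30,0,0,0,0]],
])

```text
time_s: 34.78
position: [0.5739, 0.1705, 0.1572]
tool_rot: [0.072, 0.997, 0.0, 0.0]
wrist_force: [-0.4, -0.3, 0.2]
gripper_width: 0.0259
```

Run:
```python
from rail import *
for i in range(2):
    s=arm.sense()
    p,K,M=cam('wrist'); save('w31_%d.png'%i,crop(p,200,0,420,420,1.9))
    q=cv2.cvtColor(p,cv2.COLOR_RGB2GRAY).astype(int)
    r=q[85,270:330]; idx=np.where(r>225)[0]; r2=q[220,270:335]; j=np.where(r2>225)[0]
    print(s['time_s'],idx.min()+270,idx.max()+270,j.min()+270,j.max()+270)
```

```text
34.7833 286 310 295 317
34.8333 286 310 296 317
```

View pics/w31_1.png

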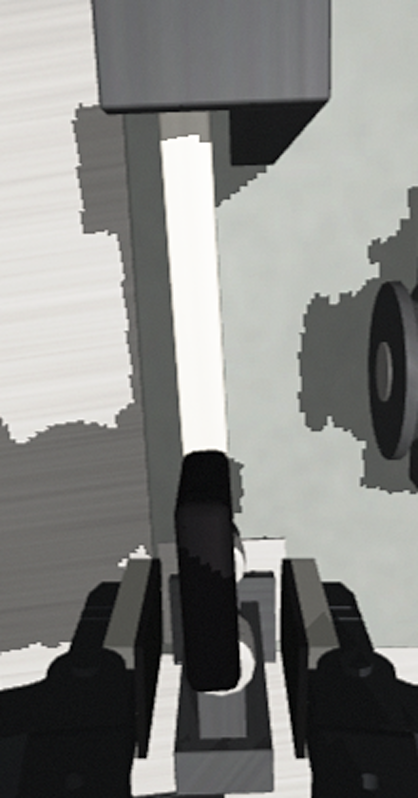

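Request:
send_rows([
  [[30,0,-1.4,0,-0.022],[30,0,-1.3,0,-0.022],[30,0,0,0,0],[24,0,0,0,0],[18,0,0,0,0],[13,0,0,0,0],[8,0,0,0,0],[0,0,0,0,0],[0,0,0,0,0],[0,0,0,0,0]],
], squeeze=40)

```text
time_s: 35.72
position: [0.5735, 0.1679, 0.1574]
tool_rot: [0.05, 0.999, 0.0, 0.0]
wrist_force: [-0.5, 1.2, 1.5]
gripper_width: 0.0104
```

Request:
send_rows([
  [[0,0,0,-0.5,0],[0,0,0,-0.5,0],[0,0,0,-0.3,0],[0,0,0,0,0],[0,0,0,0,0]],
])

```text
time_s: 36.13
position: [0.5735, 0.1677, 0.1576]
tool_rot: [0.05, 0.999, -0.0, -0.0]
wrist_force: [2.9, 0.9, -7.9]
gripper_width: 0.0105
```

```bash
python3 arc.py;  python3 - <<'E'
from h import *
p,K,M=cam('wrist'); save('w32.png',crop(p,200,0,420,420,1.9))
E
```

```text
gate yaw -0.0999096733033813 remaining 0.005090326696618699
t 36.1333 pos [0.5735 0.1677 0.1576] yaw 3.0417 tilt [-0.0009 -0.0002] F [ 2.88  0.93 -7.94] T [ 0.155 -0.532  0.038] w 0.0105
need [-0.5 -0.4  0.6] roll -0.0
```

View pics/w32.png

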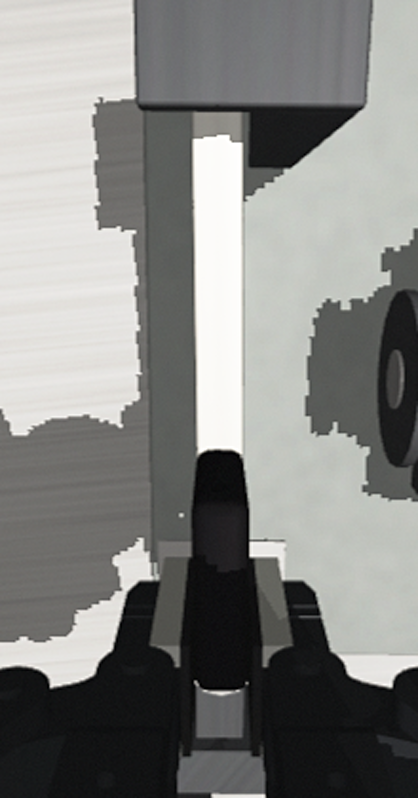

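Request:
send_rows([
  [[0,-0.3,0,0,0],[0,-0.3,0.2,0,0.005],[0,0,0.4,0,0.008],[0,0,0.4,0,0.008],[0,0,0.3,0,0.006],[0,0,0,0,0],[0,0,0,0,0]],
])

```text
time_s: 36.77
position: [0.5739, 0.169, 0.1585]
tool_rot: [0.063, 0.998, -0.0, -0.0]
wrist_force: [0.0, 0.8, -4.6]
gripper_width: 0.0102
```

```bash
python3 arc.py
```

```text
gate yaw -0.1267658052183176 remaining -0.0217658052183176
t 36.7667 pos [0.5739 0.169  0.1585] yaw 3.0148 tilt [-0.0004 -0.    ] F [ 0.04  0.83 -4.57] T [0.04  0.077 0.032] w 0.0102
need [-0.1 -0.4  1.5] roll -0.0
```

Request:
send_rows([
  [[0,0,-0.1,0,0.006],[0,0,-0.2,0,0.006],[0,0,-0.2,0,0.005],[0,0,0,0,0],[0,0,0,0,0]],
])

```text
time_s: 37.18
position: [0.5741, 0.1687, 0.1586]
tool_rot: [0.072, 0.997, 0.0, -0.0]
wrist_force: [-0.6, 0.6, -5.7]
gripper_width: 0.0104
```

```bash
python3 arc.py
```

```text
gate yaw -0.14361328344365898 remaining -0.03861328344365898
t 37.1833 pos [0.5741 0.1687 0.1586] yaw 2.998 tilt [-0.0001  0.0004] F [-0.58  0.57 -5.67] T [0.289 0.221 0.118] w 0.0104
need [0.  0.9 1.6] roll -0.0
```

Request:
send_rows([
  [[0,0,-0.1,0,0.006],[0,0,0,0.4,0],[0,0,0,0.4,0],[0,0,0,0.3,0],[0,0,0,0.2,0],[0,0,0,0,0],[0,0,0,0,0]],
])

```text
time_s: 37.77
position: [0.5744, 0.1685, 0.1577]
tool_rot: [0.075, 0.997, 0.0, 0.0]
wrist_force: [-1.5, 1.1, 0.0]
gripper_width: 0.0107
```

```bash
python3 arc.py
```

```text
gate yaw -0.14975431598703715 remaining -0.04475431598703715
t 37.7667 pos [0.5744 0.1685 0.1577] yaw 2.9918 tilt [0.0008 0.0002] F [-1.47  1.07  0.04] T [0.276 0.416 0.199] w 0.0107
need [0.4 1.3 0.7] roll -0.0
```

Seated again (weight carried by the brackets). Release slowly.

Request:
send_rows([
  [[12,0,0,0,0],[12.5,0,0,0,0],[13,0,0,0,0],[14,0,0,0,0],[16,0,0,0,0],[20,0,0,0,0],[26,0,0,0,0],[32,0,0,0,0],[36,0,0,0,0],[36,0,0,0,0]],
], squeeze=20)

```text
time_s: 38.6
position: [0.5743, 0.1683, 0.1572]
tool_rot: [0.075, 0.997, -0.0, 0.0]
wrist_force: [0.3, 1.1, 0.6]
gripper_width: 0.0306
```

```bash
python3 arc.py;  python3 - <<'E'
from h import *
p,K,M=cam('wrist'); save('w33.png',crop(p,200,0,420,420,1.9))
E
```

```text
gate yaw -0.14998366819257924 remaining -0.04498366819257925
t 38.6 pos [0.5743 0.1683 0.1572] yaw 2.9916 tilt [ 0.0002 -0.    ] F [0.27 1.14 0.61] T [ 0.047 -0.044  0.001] w 0.0306
need [0.3 1.5 0.2] roll -0.0
```

View pics/w33.png

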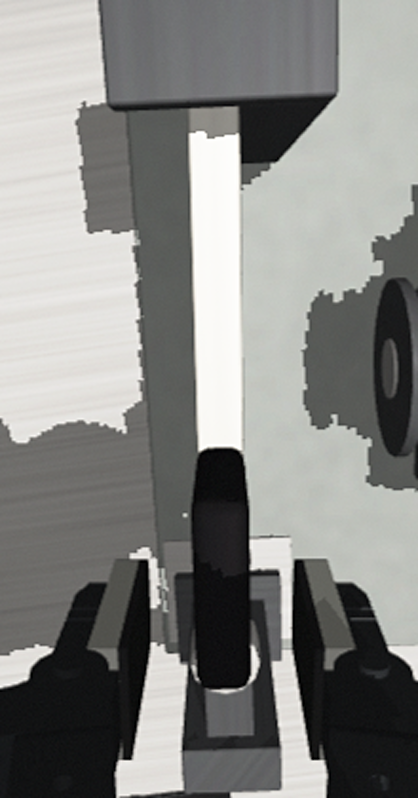

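Request:
send_rows([
  [[36,0,0,-3,0],[36,0,0,-6,0],[36,0,0,-10,0],[36,0,0,-14,0],[36,0,0,-18,0],[36,0,0,-22,0],[36,0,0,-25,0],[36,0,0,-25,0],[36,0,0,-15,0],[36,0,0,0,0]],
])

```text
time_s: 39.48
position: [0.5758, 0.1687, 0.3005]
tool_rot: [0.075, 0.997, 0.001, 0.004]
wrist_force: [0.9, 0.2, -0.3]
gripper_width: 0.031
```

Run:
```python
from h import *
s=arm.sense(); print(s['time_s'],s['position'],s['wrist_force'])
p,K,M=cam('wrist'); save('w34.png',p)
p,K,M=cam('scene'); save('s34.png',p); save('s34c.png',crop(p,360,230,500,370,5))
```

```text
39.4833 [0.57584302 0.16868948 0.30047415] [ 0.94596748  0.22689967 -0.33493867]
```

View pics/w34.png

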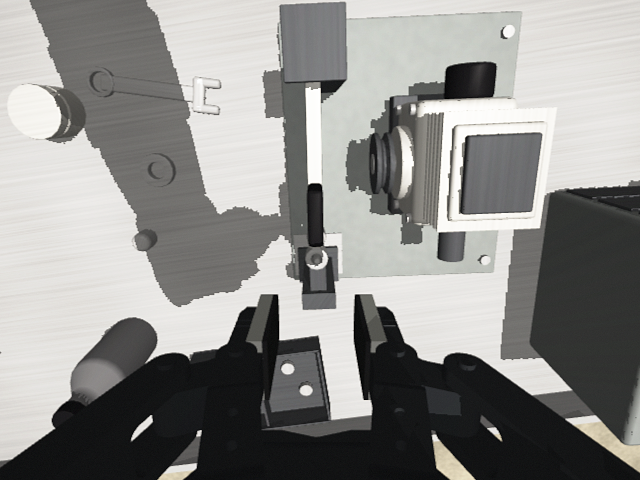

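View pics/s34.png

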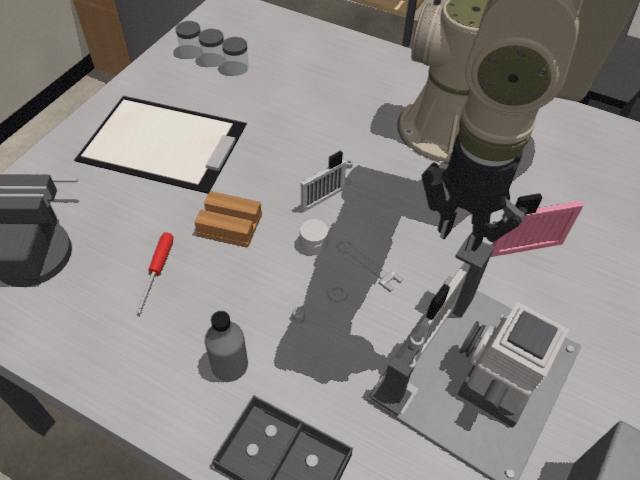

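View pics/s34c.png

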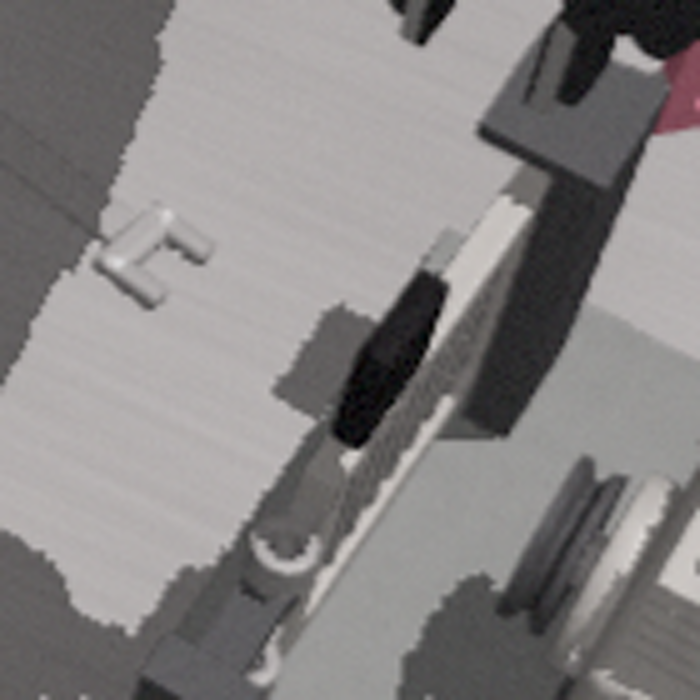

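Run:
```python
from h import *
s=arm.sense(); p,K,M=cam('wrist'); c=crop(p,270,60,360,290,3.4); save('w35.png',c[:, :])
A=atz(K,M,314,88,.152);B=atz(K,M,314.5,175,.152); d=(B-A)[:2]; print(A,B,np.arctan2(d[1],d[0]), s['joint_velocities'].round(3))
p,K,M=cam('top'); save('t35.png',crop(p,170,150,260,320,3.5))
```

```text
[0.47636072 0.18219693 0.152     ] [0.54226204 0.17253396 0.152     ] -0.14559047804086703 [-0.001  0.019 -0.049 -0.014  0.001  0.001]
```

View pics/w35.png

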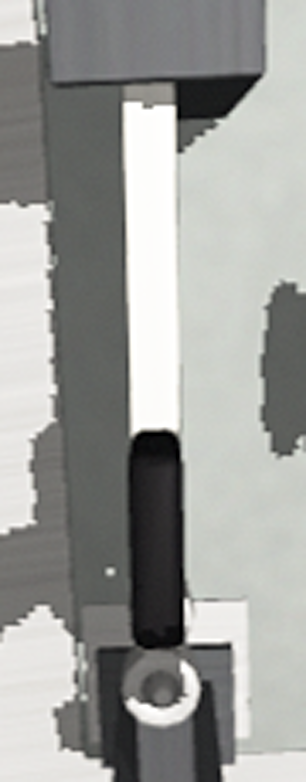

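Request:
send_rows([
  [[36,0,0,0,0],[36,0,0,0,0],[36,0,0,0,0],[36,0,0,0,0],[36,0,0,0,0],[36,0,0,0,0]],
])

```text
time_s: 40.18
position: [0.5741, 0.1684, 0.2951]
tool_rot: [0.075, 0.997, 0.0, -0.0]
wrist_force: [-0.2, 0.1, -0.2]
gripper_width: 0.0308
```

Run:
```python
from h import *
p,K,M=cam('wrist'); save('w36.png',crop(p,270,60,360,290,3.4))
p,K,M=cam('scene'); save('s36c.png',crop(p,360,230,500,370,5))
```

```text
(no output)
```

View pics/w36.png

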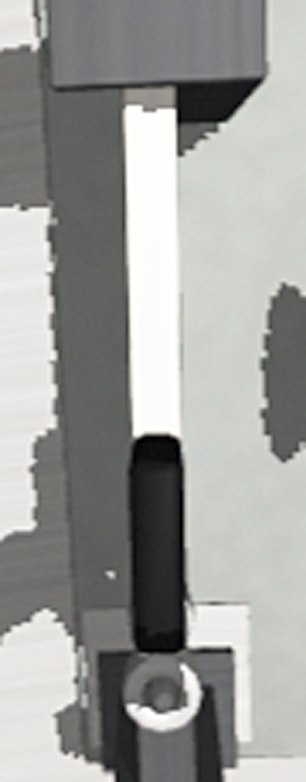

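View pics/s36c.png

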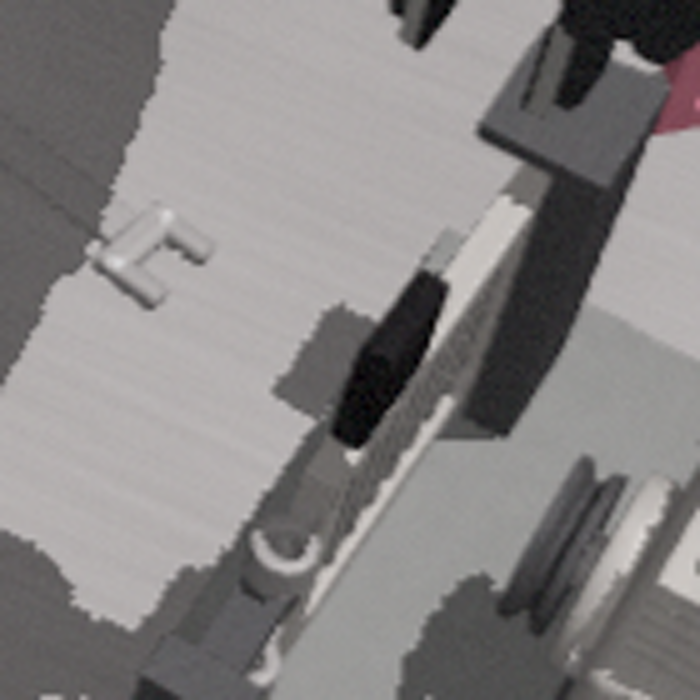

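The gate has not moved between the two views: it is shut at the stop, under the cap, with the pin showing in the knuckle. The arm is clear, so I am handing in.

```bash
python3 -c "
from bench import arm
print(arm.finish_job()); print(arm.sense()['time_s'])"
```

```text
the job is handed in; nothing more can be done
None
the job is handed in; nothing more can be done
```

The gate is hung on both hinge pins and shut against the stop under the keeper cap. The arm was clear of everything when I handed in, at about 40 s of the 58 s allowed.

**Hanging:** I lifted the gate from the rack and found the pin axis by camera at about (0.626, 0.162). I lowered it about square open, with no contact force until it seated at the expected height. The seating press was about 10 N, and the forces I read stayed below that throughout.

**Shutting:** After each of the first three releases the gate eased back from the stop, ending about 0.03 to 0.09 rad open. Before the third and the last release I gripped it again, raised it about 1 mm on the pins and turned it back to the stop. I then set it down and opened the jaws slowly; after the last one it stayed.

**Last checks:**
- Two looks about 0.7 s apart, after the last release, showed the gate not moving and touching the stop face.
- The pin was visible in the upper knuckle. I could not see the lower knuckle's seat fully; I judged it from the height and the load.
- In a scene view taken after the release, the wrench, socket, bearing, piston, oil bottle and screwdriver were where they started.
- The shut angle read about -0.13 to -0.145 rad, against about -0.105 for the stand. Part of that difference I put down to the offset pins, and the rest is within camera error.

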